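# Cull the faulty hose couplings from the inspection tray

### The arm

A 6-joint arm with a two-finger parallel gripper is mounted at the origin on the work surface. World frame = base frame: x ahead of the robot, y to its left, z up, the work surface at z = 0. Lengths are in m, angles in rad, forces in N, time in s.
With the tool pointing down it reaches from about 0.225 to 0.875 m from the base axis. Payload 3.4 kg.
Tool frame: the origin (TCP) lies midway between the tips of the shut fingers; the grasp point (between the pads) lies behind it (manip.grip_point_offset is the z of the grasp point in the tool frame, in m); z points along the fingers, x is the direction in which the jaws open and shut, and the axes are right-handed (so a half turn about z gives the same grasp; the last joint's range is limited). The gripper opens to 85 mm and grips with 20 to 120 N. Pads are 22 mm wide; open, the fingers measure 114 mm over their backs; the gripper's body (76 mm by 85 mm) begins 54 mm behind the grasp point. The pads swing forward as they close: fully open they stand 13 mm farther back than shut.
Start: joints at [-1.297, 0.276, 1.505, -0, 1.361, -0.121], TCP at [0.221, -0.531, 0.231] pointing down, gripper open.
Joint ranges: [-2.89, 2.89], [-0.75, 2.08], [0.22, 2.7], [-1.18, 4.32], [0.11, 2.71], [-2.7, 2.7]. Speed limits (rad/s): [2.57, 2.57, 3.14, 3.14, 3.14, 3.14].

### API

Orientations are given as a unit quaternion [w, x, y, z].
In Python, from rig import manip, eyes, recognise, regions_of, mark_of gives the robot as it stands.
- The arm moves only by the shell command python3 -m inch 'ROWS' [FORCE]. ROWS is JSON, a list of rows, each a list of 5 numbers: the gripper command: -1 is shut, 1 is fully open, values between are in proportion, then the shift along the tool's x, y, z in mm, then the turn about the tool's z in degrees. A call has 1 to 20 rows; each row shifts and turns the pose as measured when the row begins, along the tool's axes as they then stand; what a row does not reach is not made up. A row lasts 1/12 s, in which the tool goes at most 41.7 mm and 7.16 degrees, less where a joint would pass 70% of its speed; a pose out of reach is approached as far as the arm can. A call with a gripper value outside its range is refused whole. The fingers move at their own pace and stop on an object; FORCE is the grip in N (left out, the last holds). Time passes only in rows, so rows that do not move let the fingers close. It gives the time, the measured TCP pose, the force and the opening at its end, in the units of the state.
- manip.get_state(): the state, without advancing time (a new reading comes with each control period).
- eyes.get_image(name): name is "side" or "top" or "wrist"; returns a dict with "frame" (480x640x3 uint8, red, green, blue), "K" (3x3 intrinsics, pixels), "k1" (the pictures are not rectified: a ray, as slopes to the right and down, at radius r is drawn at 1 + k1 r^2 times it, then the intrinsics apply), "rvec" (rotation vector, rad) and "tvec" (3), from world to camera coordinates, as OpenCV has them; the wrist camera has in their place "mount" (4x4, takes a point from camera to tool coordinates, whose origin is the TCP and whose axes are the tool frame's). Camera axes: x right, y down, z forward; pixel columns grow to the right and rows downward; lengths in m; the calibration is good to about 2 mm. A picture is of the moment at which its call begins: read the wrist's pose just before it. There is no depth.
- manip.sign_off(): hands the job in, once; it reports no verdict.
Trained networks look in a picture, given as the dict that the camera call returned (one of the last four; its "shot" number tells which), for a name from the list of things; names that differ only in an ending like _2 or _b are one class to them, and where a whole thing is asked for, a point or a joint stands for the part that bears it (a point fixed in the world has none). Each returns a list of dicts, best first, with "confidence" (0 to 1); they miss things now and then, are a little off and sometimes report something else, mostly with a low value. They report only what shows in the picture. A call takes as long as a camera call. They do not tell look-alikes from the thing itself.
- recognise(picture, target): "bbox" ([left, top, width, height] in pixels, round what is visible of it).
- regions_of(picture, target): "mask" (480x640 bool, what is visible of it) and "bbox" ([left, top, width, height] in pixels, round what is visible of it).
- mark_of(picture, target): "point" ([row, column] in pixels: a listed point, or the origin of a listed thing).
The state is a dict: "clock": time; "qpos": joint angles; "qd": joint speeds; "effort": joint torques, N m; "position": TCP position; "ee_rot": TCP orientation; "contact_force": force on the tool from outside, world axes, zero at the start; "moment": the same for the moment, N m; "width": finger opening in m.
Only numpy, scipy, OpenCV 4.12 (cv2) and the standard library are available. Lean on these libraries where they do the work, as an engineer would, in place of code of your own. Each camera call takes 0.05 s, during which the arm holds its last target.

### The job

Two of the five mask-hose couplings in the foam tray are faulty: one collar is chipped flat on one side and one is too small. Gauge the collars, lower the two faulty couplings through the slot of the red reject box until their collars are below its steel plate, and leave the sound ones standing in their wells; don't disturb anything else on the table.

Things in the scene. Friction and masses are not known exactly. Their poses are not given: they have to be found in the camera images.
- coupling_a_collar (a point): Hose coupling A, one of five (A to E) standing in the foam wells: 75 mm tall, 80 to 170 g, aluminium foot 34 mm across, olive-green collar with an upright rim from 34 to 50 mm above its underside, aluminium neck 24 mm across from 50 to 75 mm. Point: on its axis half-way up the collar, 42 mm above its underside; z is its axis. Sound collar: full circle 48 mm across. Faults: see B.
- coupling_b_collar (a point): Hose coupling B, point and axes as on A. Of A to E exactly two are faulty, and it is not told which. One is chipped: a flat 39 mm wide is broken off the collar on its own +x side, 14 mm from the axis, so it is 38 mm across along its x, still 48 mm along its y. The other is undersized: a full circle of only 38 mm. The poses do not show it.
- coupling_c_collar (a point): Hose coupling C, sound or faulty, see A and B. Closing the gripper lightly on a collar along the coupling's own x axis gauges it: 48 mm sound, 38 mm faulty. The couplings are loose and stand on their feet with room to slide in the wells.
- coupling_d_collar (a point): Hose coupling D, sound or faulty, see A, B and C; point and axes as on A.
- coupling_e_collar (a point): Hose coupling E, sound or faulty, see A, B and C; point and axes as on A.
- foam_tray: Dark foam tray, fixed, 225 x 325 mm (its x, y). Six square wells 75 x 75 mm in two rows along y, 100 mm apart both ways (centres at x -50, +50; y -100, 0, +100 mm), with 25 mm foam walls; one well is empty. Well floor 4 mm above the table, foam top 18 mm. Origin at the centre of its underside.
- reject_slot (a point): Red reject box, fixed, 200 x 100 mm (its x, y), 63 mm high, covered by a 6 mm steel gauge plate with one straight slot, 172 mm long (its x) and 42 mm wide (its y), centred; the floor inside is 59 mm below the plate's top. The point is the slot's centre at the plate's top. Faulty collars pass (the chipped one with its flat along the slot), sound ones do not. A coupling on the box floor has its neck up in the slot.
- filter_canister: Dark olive filter canister, 80 mm across, 74 mm tall, standing, loose. Bystander: leave it alone. Origin at its underside.
- screwdriver: Screwdriver, about 190 mm long, lying loose. Bystander: leave it alone. Origin at its underside.
- wrench: Wrench, 170 mm long, lying loose to the right of the foam tray. Bystander: leave it alone. Origin at its underside.
- tape_roll: Yellow roll of tape, 50 mm across, 19 mm tall, lying flat and loose. Bystander: leave it alone. Origin at its underside.
- grease_bottle: Small bottle, 38 mm across, 95 mm tall, standing, loose. Bystander: leave it alone. Origin at its underside.
- dust_cap: Blue dust cap, 52 mm across, 16 mm tall, lying loose. Bystander: leave it alone. Origin at its underside.
Things that resemble listed ones, but are neither listed nor needed, are in the scene too. What is shaped like the part that bears coupling_e_collar but orange or purple is not meant.

How it is judged:
By the outcome, as a careful person would: the job done as asked, in the order asked, and still so for the second after the job is handed in, with the robot touching nothing.
It also fails if it takes over 72 s, if anything falls off the work surface, if the arm or the gripper's body presses on something with over 40 N, if the wrist force passes 120 N, or if a joint passes its speed limit or range.

## Working session

There is one attempt and no reset: what is moved stays moved. The work goes in short steps, Python scripts to look and compute and a shell command to move; the robot and the scene stay as the last step left them, time stands still between calls to the robot, and variables do not carry over. Pictures are saved under pics/ and viewed, and the job is handed in when it is done.

```bash
ls; mkdir -p pics; python3 - <<'E'
from rig import manip, eyes
import cv2
print(manip.get_state()); print(manip.grip_point_offset)
for n in ("side","top","wrist"):
    p=eyes.get_image(n); cv2.imwrite(f"pics/{n}0.png",p["frame"][:,:,::-1])
    print(n,{k:v for k,v in p.items() if k!="frame"})
E
```

```text
pics
{'clock': 0.0, 'qpos': array([-1.29698318e+00,  2.76605140e-01,  1.50615486e+00,  9.48490708e-06,
        1.36073630e+00, -1.20994103e-01]), 'qd': array([ 0.00158856, -0.00032755, -0.00084704, -0.00014754,  0.00158108,
       -0.00021076]), 'effort': array([ 2.45954943e-03, -4.16770470e+01, -2.45803660e+01, -2.70681476e-04,
        1.11234884e-02,  1.28173073e-05]), 'position': array([ 0.22101347, -0.53023022,  0.2304253 ]), 'ee_rot': array([-6.23219000e-04,  8.32053839e-01, -5.54694062e-01, -7.19433267e-04]), 'contact_force': array([0.19438025, 0.40880788, 1.00239909]), 'moment': array([0.00824633, 0.00585366, 0.02444712]), 'width': 0.08556204067184339}
-0.0187
side {'K': array([[538.42318095,   0.        , 322.51548363],
       [  0.        , 538.42318095, 226.84438264],
       [  0.        ,   0.        ,   1.        ]]), 'k1': -0.09606911215045626, 'rvec': array([ 2.44178085, -0.10342614,  0.04490993]), 'tvec': array([-0.56869097,  0.09181205,  1.14589989]), 'shot': 1}
top {'K': array([[489.88358991,   0.        , 320.20794799],
       [  0.        , 489.88358991, 236.1685751 ],
       [  0.        ,   0.        ,   1.        ]]), 'k1': 0.02327033656308697, 'rvec': array([ 2.19325902, -2.16903096,  0.08649446]), 'tvec': array([-0.01694648,  0.5573843 ,  1.0242293 ]), 'shot': 2}
wrist {'K': array([[331.47496771,   0.        , 315.95066729],
       [  0.        , 331.47496771, 245.95189905],
       [  0.        ,   0.        ,   1.        ]]), 'k1': -0.03441008419540297, 'mount': array([[ 9.99999731e-01,  2.20899455e-04,  6.99351810e-04,
         4.94167177e-04],
       [-4.14490524e-04,  9.56896233e-01,  2.90429729e-01,
        -7.36587300e-02],
       [-6.05051344e-04, -2.90429940e-01,  9.56896067e-01,
        -1.42934150e-01],
       [ 0.00000000e+00,  0.00000000e+00,  0.00000000e+00,
         1.00000000e+00]]), 'shot': 3}
```

View pics/top0.png

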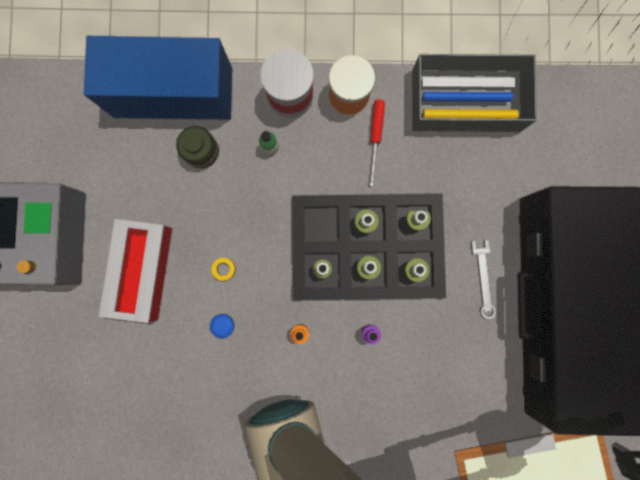

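View pics/side0.png

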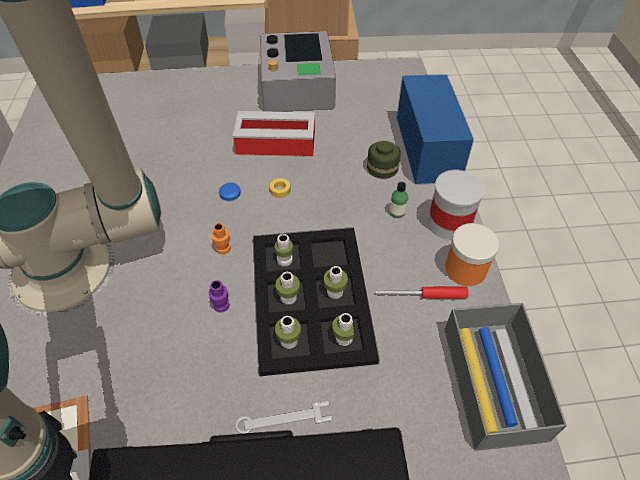

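View pics/wrist0.png

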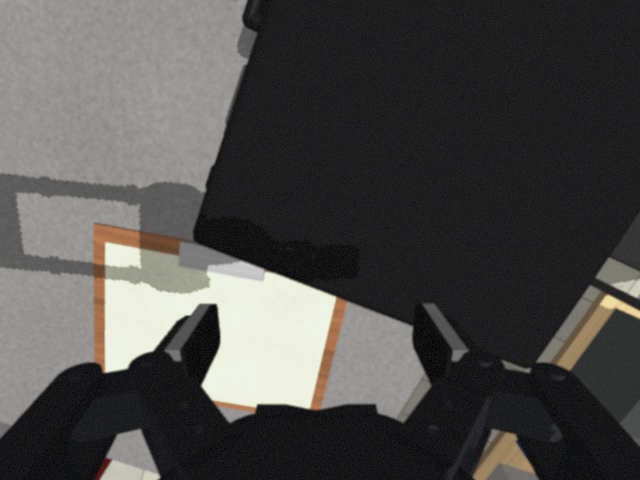

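The top view shows the tray at about (368,246), with couplings at (322,268), (370,267), (418,269), (366,220) and (418,218). The red box is at about (133,270), and the orange and purple look-alikes are at (300,335) and (371,334). The coupling at (322,268) looks slimmer than the others. Next I'll localise everything.

```bash
cat > h.py <<'E'
import numpy as np, cv2
from scipy.spatial.transform import Rotation as Ro
from rig import manip, eyes, recognise, regions_of, mark_of
def cam(p,state=None):
    if "rvec" in p:
        R=cv2.Rodrigues(p["rvec"])[0]; t=np.array(p["tvec"]); return R.T, -R.T@t   # cam->world
    q=state["ee_rot"]; Rt=Ro.from_quat([q[1],q[2],q[3],q[0]]).as_matrix()
    M=p["mount"]; return Rt@M[:3,:3], Rt@M[:3,3]+state["position"]
def ray(p,rc,state=None):
    K=p["K"]; u,v=rc[1],rc[0]
    d=cv2.undistortPoints(np.array([[[u,v]]],float),K,np.array([p["k1"],0,0,0.]))[0,0]
    R,c=cam(p,state); r=R@np.array([d[0],d[1],1]); return c,r/np.linalg.norm(r)
def atz(p,rc,z,state=None):
    c,r=ray(p,rc,state); return c+r*(z-c[2])/r[2]
def proj(p,X,state=None):
    R,c=cam(p,state); X=(np.atleast_2d(X)-c)@R
    return cv2.projectPoints(X.reshape(-1,1,3),np.zeros(3),np.zeros(3),p["K"],np.array([p["k1"],0,0,0.]))[0].reshape(-1,2)
def tri(rays):
    A=0;b=0
    for c,r in rays:
        P=np.eye(3)-np.outer(r,r);A=A+P;b=b+P@c
    return np.linalg.solve(A,b)
def tool(state):
    q=state["ee_rot"]; return Ro.from_quat([q[1],q[2],q[3],q[0]]).as_matrix()
E
python3 - <<'E'
from h import *
np.set_printoptions(precision=4,suppress=True)
t=eyes.get_image("top"); s=eyes.get_image("side")
for n in ["coupling_a_collar","reject_slot","foam_tray","filter_canister","grease_bottle"]:
    z={"coupling_a_collar":.046,"reject_slot":.063}.get(n,0)
    for p,nm in((t,"top"),(s,"side")):
        for d in mark_of(p,n):
            if d["confidence"]>.2: print(n,nm,np.round(d["point"],1),round(d["confidence"],2),atz(p,d["point"],z))
im=cv2.resize(t["frame"][185:310,280:455],None,fx=4.5,fy=4.5,interpolation=cv2.INTER_CUBIC)
cv2.imwrite("pics/topz.png",im[:,:,::-1])
im=cv2.resize(s["frame"][220:380,240:390],None,fx=3.7,fy=3.7,interpolation=cv2.INTER_CUBIC)
cv2.imwrite("pics/sidez.png",im[:,:,::-1])
im=cv2.resize(t["frame"][205:340,85:185],None,fx=4.4,fy=4.4,interpolation=cv2.INTER_CUBIC)
cv2.imwrite("pics/boxz.png",im[:,:,::-1])
E
```

```text
coupling_a_collar top [268.2 420.2] 0.77 [ 0.4913 -0.2189  0.046 ]
coupling_a_collar side [328.6 289.9] 0.89 [ 0.491  -0.2089  0.046 ]
reject_slot top [269.5 130.2] 0.56 [0.482  0.3748 0.063 ]
reject_slot side [125.2 274.6] 0.97 [0.4802 0.3654 0.063 ]
foam_tray top [244.7 367.5] 0.61 [ 0.5418 -0.1139  0.    ]
foam_tray top [221.1 368.1] 0.35 [ 0.5935 -0.1151 -0.    ]
foam_tray side [330.2 293.1] 0.6 [ 0.4965 -0.1871  0.    ]
filter_canister top [148.4 204.4] 0.63 [0.7508 0.247  0.    ]
filter_canister side [167.9 381.3] 0.73 [0.7414 0.2536 0.    ]
filter_canister side [297.6 311.9] 0.37 [ 0.539  -0.1146  0.    ]
grease_bottle top [148.1 270.5] 0.56 [0.7533 0.1013 0.    ]
grease_bottle side [215.6 395.1] 0.63 [0.7483 0.0929 0.    ]
```

View pics/topz.png

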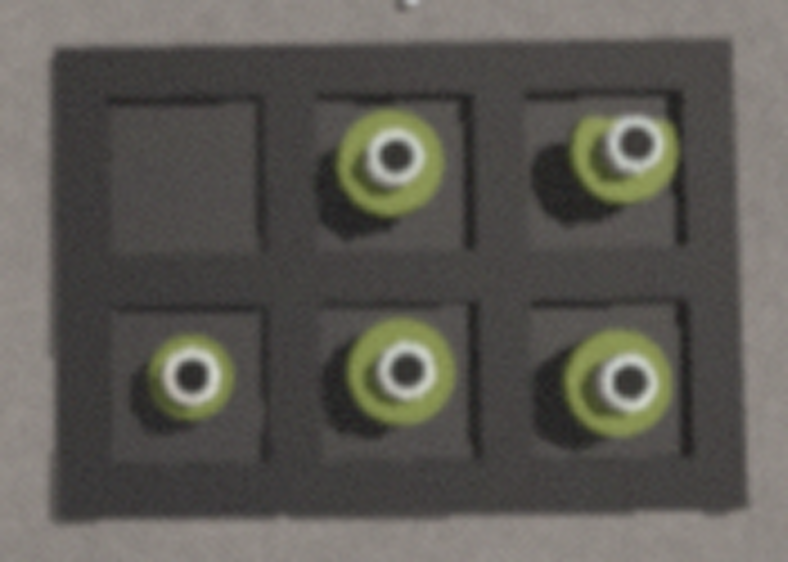

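View pics/sidez.png

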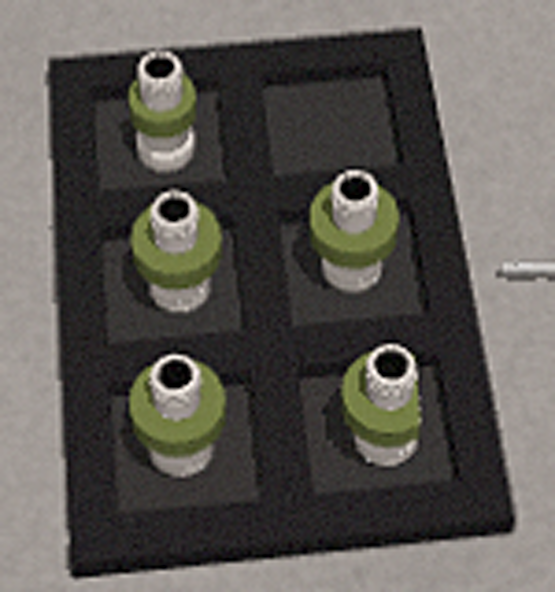

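View pics/boxz.png

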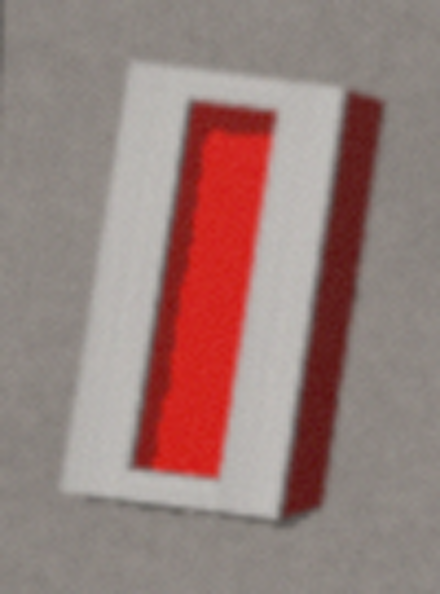

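Both faults already show in the pictures. The undersized collar is the near-left coupling at (322,268), and the chipped one is far-right at (418,218), with its flat facing world +x. First I'll lift clear of the case and turn the jaws toward world x. Then I'll look with the wrist camera and gauge.

```bash
python3 -m inch '[[1,0,0,-35,-7],[1,0,0,-35,-7],[1,0,0,-20,-7],[1,0,0,0,-7],[1,0,0,0,-7],[1,0,0,0,-7],[1,0,0,0,-7],[1,0,0,0,-7],[1,0,0,0,-7],[1,0,0,0,-4]]' 20
```

```text
clock: 1.58
position: [0.2209, -0.53, 0.3258]
ee_rot: [-0.001, 1.0, 0.013, -0.0]
contact_force: [-0.4, 0.5, 0.8]
width: 0.0854
```

```bash
python3 -m inch '[[1,24,-33,0,0],[1,24,-33,0,0],[1,24,-33,0,0],[1,24,-33,0,0],[1,24,-33,0,0],[1,24,-33,0,0],[1,24,-33,0,0],[1,24,-33,0,0],[1,24,-33,0,0],[1,24,-33,0,0],[1,24,-33,0,0],[1,24,-33,0,0],[1,0,0,0,0],[1,0,0,0,0]]'; cat > look.py <<'E'
import sys
from h import *
np.set_printoptions(precision=4,suppress=True)
st=manip.get_state(); p=eyes.get_image("wrist"); tag=sys.argv[1]
cv2.imwrite(f"pics/{tag}.png",p["frame"][:,:,::-1])
R=tool(st); print("tcp",st["position"],"yaw",np.degrees(np.arctan2(R[1,0],R[0,0])),"w",st["width"],"q",st["qpos"])
for n,z in (("coupling_a_collar",.046),("reject_slot",.063),("foam_tray",0)):
    for d in mark_of(p,n):
        if d["confidence"]>.2: print(n,np.round(d["point"],1),round(d["confidence"],2),atz(p,d["point"],z,st))
E
python3 look.py w1
```

```text
clock: 2.75
position: [0.5055, -0.1168, 0.3236]
ee_rot: [0.001, 1.0, 0.012, 0.002]
contact_force: [-0.6, 0.1, -0.2]
width: 0.0851
tcp [ 0.5055 -0.1168  0.3236] yaw 1.3590702332795326 w 0.08514135913153997 q [-0.3615  0.1485  1.4486  0.0003  1.5401 -0.3852]
coupling_a_collar [271.3 300.3] 0.73 [ 0.4876 -0.2081  0.046 ]
coupling_a_collar [ 30.7 517.2] 0.49 [0.7305 0.0893 0.046 ]
foam_tray [194.1 336.6] 0.97 [ 0.5357 -0.1088  0.    ]
```

View pics/w1.png

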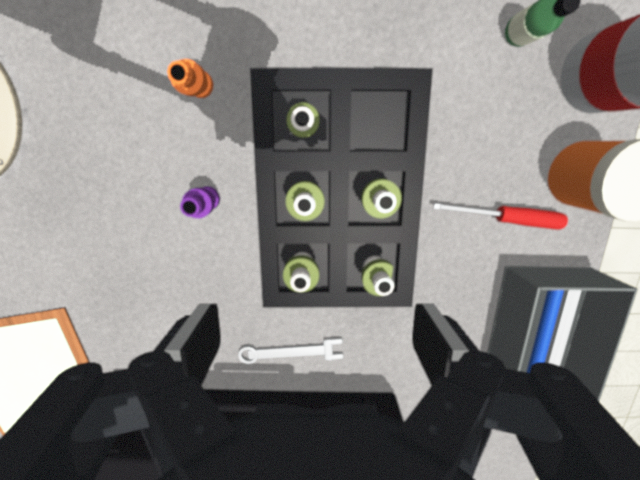

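Wrist view: the collars are at (302,119) small, (305,201), (382,199), (301,275) and (380,278). The last shows the missing side facing right and slightly up, so roughly world +x. I'll measure the neck mouths in all three cameras.

```bash
cat > necks.py <<'E'
from h import *
np.set_printoptions(precision=4,suppress=True)
st=manip.get_state(); W=eyes.get_image("wrist");T=eyes.get_image("top");S=eyes.get_image("side")
def holes(p,lab):
    f=p["frame"]; hsv=cv2.cvtColor(f,cv2.COLOR_RGB2HSV)
    green=((hsv[...,0]>30)&(hsv[...,0]<50)&(hsv[...,1]>70)&(hsv[...,2]>70)).astype(np.uint8)
    n,l,stt,cen=cv2.connectedComponentsWithStats(green)
    return [(cen[i],stt[i]) for i in range(1,n) if stt[i,4]>60]
def dark(p,u,v,r=6):
    g=cv2.cvtColor(p["frame"],cv2.COLOR_RGB2GRAY).astype(float)
    for _ in range(4):
        yy,xx=np.mgrid[:480,:640]; m=(np.hypot(xx-u,yy-v)<r)
        w=np.clip(110-g,0,None)*m; u,v=(w*xx).sum()/w.sum(),(w*yy).sum()/w.sum()
    return v,u
guess={"1small":(0.49,-.02),"2":(.49,-.115),"3":(.49,-.215),"4":(.59,-.115),"5chip":(.59,-.215)}
clicks={"1small":[(302,119),(322.5,268.5),(283.5,238)],"2":[(305,205),(370.5,267),(287.5,277)],"3":[(300,281),(419.5,269.5),(288,321)],"4":[(386,202),(367.5,219.5),(335.5,271)],"5chip":[(384,287),(421.5,217),(345.5,319)]}
for k,cl in clicks.items():
    rs=[]
    for p,c,s,r in((W,cl[0],st,6),(T,cl[1],None,4),(S,cl[2],None,4)):
        rc=dark(p,*c,r=r); rs.append(ray(p,rc,s)); print(k,np.round(rc,1),atz(p,rc,.079,s)[:2],end=" ")
    print("tri",tri(rs))
E
python3 necks.py
python3 - <<'E'
from h import *
p=cv2.imread("pics/w1.png")
cv2.imwrite("pics/w1z.png",cv2.resize(p[60:315,240:440],None,fx=2.35,fy=2.35,interpolation=cv2.INTER_CUBIC))
cv2.imwrite("pics/w1c.png",cv2.resize(p[235:305,345:415],None,fx=8,fy=8,interpolation=cv2.INTER_CUBIC))
E
```

```text
1small [117.1 301.8] [ 0.4878 -0.0167] 1small [268.4 322.5] [ 0.4881 -0.0161] 1small [237.9 282.6] [ 0.4869 -0.016 ] tri [ 0.4876 -0.0164  0.0794]
2 [203.2 304.6] [ 0.4918 -0.112 ] 2 [267.4 370.3] [ 0.4913 -0.112 ] 2 [276.2 286.6] [ 0.4908 -0.1121] tri [ 0.4913 -0.112   0.0789]
3 [281.2 300.7] [ 0.4878 -0.2113] 3 [273.1 418. ] [ 0.481  -0.2076] 3 [320.9 287.1] [ 0.4872 -0.2112] tri [ 0.4853 -0.21    0.0776]
4 [200.1 386.6] [ 0.5882 -0.1065] 4 [219.3 367.5] [ 0.5884 -0.1061] 4 [270.5 335.5] [ 0.5868 -0.1065] tri [ 0.5878 -0.1063  0.0791]
5chip [284.9 385.2] [ 0.5952 -0.2147] 5chip [218.  422.4] [ 0.5923 -0.2171] 5chip [318.3 345.3] [ 0.5937 -0.2146] tri [ 0.5936 -0.2154  0.0802]
```

View pics/w1c.png

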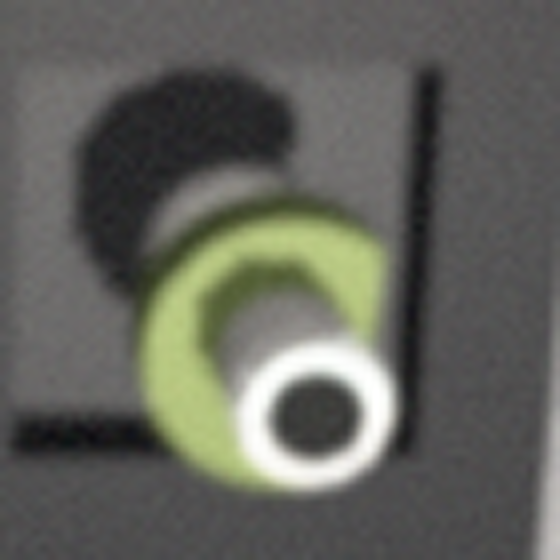

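```bash
cat > fit.py <<'E'
from h import *
np.set_printoptions(precision=4,suppress=True)
st=manip.get_state(); W=eyes.get_image("wrist");T=eyes.get_image("top")
c=np.array([.594,-.2149])
def green(p):
    hsv=cv2.cvtColor(p["frame"],cv2.COLOR_RGB2HSV)
    return ((hsv[...,0]>27)&(hsv[...,0]<50)&(hsv[...,1]>70)&(hsv[...,2]>60))
def fill(p,s,P):
    m=np.zeros((480*4,640*4),np.uint8); cv2.fillPoly(m,[np.round((proj(p,P,s)+.5)*4).astype(np.int32)],1); return m>0
def hull(p,s,P):
    m=np.zeros((480*4,640*4),np.uint8); h=cv2.convexHull(np.round((proj(p,P,s)+.5)*4).astype(np.int32)); cv2.fillConvexPoly(m,h,1); return m>0
a=np.radians(np.arange(0,360,2))
def circ(r,z,th=None):
    x=r*np.cos(a);y=r*np.sin(a)
    if th is not None:
        x=np.minimum(x,.014); x,y=x*np.cos(th)-y*np.sin(th),x*np.sin(th)+y*np.cos(th)
    return np.c_[c[0]+x,c[1]+y,np.full(a.shape,z)]
for p,s,nm in((W,st,"wrist"),(T,None,"top")):
    g=green(p); u,v=proj(p,[c[0],c[1],.05],s)[0].astype(int)
    G=g[v-25:v+25,u-25:u+25]; res=[]
    nk=hull(p,s,np.r_[circ(.012,.054),circ(.012,.079)])
    for d in range(-40,41,2):
        th=np.radians(d)
        m=hull(p,s,np.r_[circ(.024,.038,th),circ(.024,.054,th)])&~nk
        m=cv2.resize(m.astype(np.float32),(640,480),interpolation=cv2.INTER_AREA)[v-25:v+25,u-25:u+25]
        res.append((np.abs(m-G).sum(),d))
    print(nm,sorted(res)[:6],G.sum())
sl=np.array([(192,100),(276,110),(220,478),(130,467)])/4.4+np.array([85,205])
pl=np.array([(130,62),(345,88),(280,520),(62,490)])/4.4+np.array([85,205])
for q in (sl,pl):
    X=np.array([atz(T,(v,u),.063) for u,v in q]); print(X[:,:2],X.mean(0), "ang",np.degrees(np.arctan2(*( (X[0]+X[1]-X[2]-X[3])[:2][::-1]))), np.linalg.norm((X[0]+X[1]-X[2]-X[3])/2),np.linalg.norm((X[0]+X[3]-X[1]-X[2])/2))
E
python3 fit.py
```

```text
wrist [(np.float32(103.375), -6), (np.float32(103.6875), -4), (np.float32(105.6875), -2), (np.float32(106.1875), -8), (np.float32(109.0625), 0), (np.float32(109.25), -10)] 512
top [(np.float32(247.75), 32), (np.float32(247.75), 34), (np.float32(247.9375), 36), (np.float32(248.0625), 30), (np.float32(248.6875), 38), (np.float32(248.8125), 26)] 0
[[0.5673 0.3815]
 [0.563  0.3425]
 [0.3933 0.3613]
 [0.398  0.4025]] [0.4804 0.372  0.063 ] ang -6.677407961382824 0.17067580903776258 0.04034834043336073
[[0.5847 0.4109]
 [0.5737 0.311 ]
 [0.3745 0.3331]
 [0.3873 0.4329]] [0.48  0.372 0.063] ang -6.346863282232676 0.1995212777582199 0.10054762020211416
```

```bash
cat > need.py <<'E'
import sys
from h import *
st=manip.get_state();R=tool(st);x,y,z,yaw=map(float,sys.argv[1:5])
d=R.T@(np.array([x,y,z])-st["position"])*1000
c=np.degrees(np.arctan2(R[1,0],R[0,0]))
print("clock",round(st["clock"],2),"shift mm",np.round(d,1),"turn",round(-(yaw-c),1),"yaw",round(c,2),"w",round(st["width"]*1000,1),"tilt z",np.round(R[:,2],4))
E
python3 need.py .4877 -.2112 .025 0;python3 -m inch '[[1,-6,31,20,1],[1,-6,31,20,0.4],[1,-6,31,20,0],[1,0,0,41,0],[1,0,0,41,0],[1,0,0,40,0],[1,0,0,30,0],[1,0,0,0,0]]';python3 need.py .4877 -.2112 .025 0
```

```text
clock 3.2 shift mm [-19.7  91.2 298.8] turn 1.0 yaw 1.01 w 85.6 tilt z [ 4.5e-03 -9.0e-04 -1.0e+00]
clock: 3.87
position: [0.4904, -0.2245, 0.1099]
ee_rot: [0.005, 1.0, -0.008, 0.01]
contact_force: [-0.5, 0.3, -0.0]
width: 0.0851
clock 3.87 shift mm [ -4.7 -14.   84.7] turn -0.9 yaw -0.88 w 85.1 tilt z [ 0.0204 -0.0093 -0.9997]
```

```bash
python3 -m inch '[[1,-4,-14,10,-0.5],[1,0,0,10,0],[1,0,0,0,0]]';python3 need.py .4877 -.2112 .025 0
```

```text
clock: 4.12
position: [0.4868, -0.2123, 0.0904]
ee_rot: [0.005, 1.0, -0.005, 0.01]
contact_force: [0.7, -0.7, 0.1]
width: 0.0856
clock 4.12 shift mm [-0.4 -1.7 65.3] turn -0.6 yaw -0.55 w 85.6 tilt z [ 0.0197 -0.0092 -0.9998]
```

```bash
python3 -m inch '[[1,0,-1,20,-0.5],[1,0,0,20,0],[1,0,0,18,0],[1,0,0,7,0],[0,0,0,0,0],[0,0,0,0,0],[0,0,0,0,0],[0,0,0,0,0],[0,0,0,0,0],[0,0,0,0,0]]' 20;python3 need.py .4877 -.2112 .025 0
```

```text
clock: 4.95
position: [0.4983, -0.2197, 0.0395]
ee_rot: [0.012, 1.0, -0.001, 0.021]
contact_force: [0.6, -1.1, -1.4]
width: 0.0474
clock 4.95 shift mm [-11.2  -8.8  13.9] turn -0.1 yaw -0.11 w 47.4 tilt z [ 0.0421 -0.0231 -0.9988]
```

```bash
python3 -c "
from h import *
np.set_printoptions(precision=4,suppress=True)
s=manip.get_state();print(s['qpos'],s['qd'],s['contact_force'],s['moment'])"; python3 -m inch '[[1,0,0,0,0],[1,0,0,0,0],[1,0,0,0,0]]'; python3 need.py .4877 -.2112 .025 0;  python3 -c "
from h import *
np.set_printoptions(precision=4,suppress=True)
s=manip.get_state();print(s['qpos'],s['qd'],s['contact_force'],s['moment'])"; python3 -m inch '[[1,0,0,-15,0],[1,0,0,0,0]]'; python3 need.py .4877 -.2112 .025 0
```

```text
[-0.5445  0.3876  1.8786  0.0027  0.8275 -0.5438] [ 0.001  -0.0119 -0.0094  0.0026  0.0024 -0.0004] [ 0.612  -1.1303 -1.43  ] [ 0.0258  0.0595 -0.0363]
clock: 5.2
position: [0.4994, -0.2202, 0.0408]
ee_rot: [0.012, 1.0, -0.001, 0.022]
contact_force: [-0.1, -0.7, 0.1]
width: 0.0809
clock 5.2 shift mm [-12.4  -9.3  15.1] turn -0.1 yaw -0.11 w 80.9 tilt z [ 0.0449 -0.0245 -0.9987]
[-0.5443  0.386   1.8772  0.0031  0.8273 -0.5438] [-0.0015 -0.0033 -0.0055  0.0016  0.001   0.    ] [-0.1366 -0.7391  0.1438] [-0.004   0.0208  0.0093]
clock: 5.37
position: [0.4987, -0.2198, 0.0558]
ee_rot: [0.012, 1.0, -0.001, 0.022]
contact_force: [1.0, 0.2, 0.5]
width: 0.0852
clock 5.37 shift mm [-12.4  -9.3  30.1] turn -0.1 yaw -0.11 w 85.2 tilt z [ 0.0444 -0.0242 -0.9987]
```

```bash
python3 -m inch '[[1,-3,-2,-25,0],[1,-3,-2,-25,0],[1,-3,-2,-25,0],[1,-3,-2,-25,0]]'; python3 need.py .4877 -.2112 .15 0; python3 -m inch '[[1,0,0,0,0],[1,0,0,0,0]]'; python3 need.py .4877 -.2112 .15 0; python3 look.py w2
```

```text
clock: 5.7
position: [0.4789, -0.2073, 0.1511]
ee_rot: [0.008, 1.0, -0.001, 0.016]
contact_force: [-0.4, -0.4, -0.2]
width: 0.0853
clock 5.7 shift mm [8.8 3.8 1.5] turn -0.1 yaw -0.15 w 85.3 tilt z [ 0.0326 -0.0169 -0.9993]
clock: 5.87
position: [0.481, -0.2084, 0.1558]
ee_rot: [0.011, 1.0, -0.001, 0.02]
contact_force: [-0.2, -0.0, -0.1]
width: 0.0851
clock 5.87 shift mm [6.5 2.7 6.1] turn -0.1 yaw -0.12 w 85.1 tilt z [ 0.0408 -0.0217 -0.9989]
tcp [ 0.481  -0.2084  0.1558] yaw -0.12314865796865748 w 0.08510808502654196 q [-0.5434  0.2317  1.7672  0.0028  1.0965 -0.542 ]
coupling_a_collar [241.7 331.9] 0.74 [ 0.4981 -0.2109  0.046 ]
foam_tray [112.3 373.9] 0.64 [ 0.5364 -0.1114  0.    ]
```

View pics/w2.png

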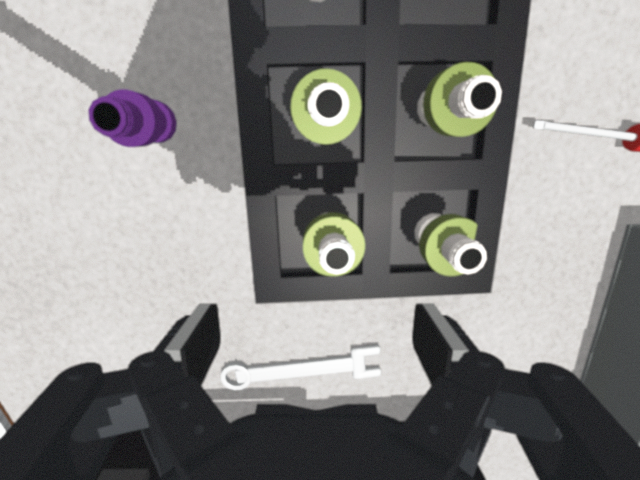

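Coupling 3 gauged 47.4 mm, so it is sound. It is still standing at (333,245) but has slid about 10 mm along +x because the arm drifted. I'll characterise that drift before gauging the others.

```bash
cat > n.py <<'E'
from h import *
st=manip.get_state();R=tool(st)
print(round(st["clock"],2),"pos",np.round(st["position"]*1000,1),"tilt",np.round(R[:2,2]*1000,1),"yaw",round(np.degrees(np.arctan2(R[1,0],R[0,0])),2),"w",round(st["width"]*1000,1),"F",np.round(st["contact_force"],1),"qd",np.round(st["qd"],3))
E
python3 n.py; for i in 1 ; do python3 -m inch '[[1,0,0,0,0]]' >/dev/null; python3 n.py; python3 -m inch '[[1,0,0,0,0]]' >/dev/null; python3 n.py; python3 -m inch '[[1,0,0,20,0]]' >/dev/null; python3 n.py;  python3 -m inch '[[1,0,0,0,0]]' >/dev/null; python3 n.py; python3 -m inch '[[1,0,0,-20,0]]' >/dev/null; python3 n.py;  python3 -m inch '[[1,0,0,0,0]]' >/dev/null; python3 n.py; done
```

```text
6.07 pos [ 480.3 -208.   154.1] tilt [ 37.6 -19.8] yaw -0.13 w 85.4 F [0.6 0.1 0.4] qd [-0.001  0.006  0.001  0.     0.005 -0.002]
6.15 pos [ 479.9 -207.8  152.9] tilt [ 36.  -18.8] yaw -0.14 w 85.3 F [0.1 0.7 0.4] qd [ 0.     0.018  0.018  0.    -0.006 -0.001]
6.23 pos [ 479.5 -207.6  151.8] tilt [ 34.1 -17.8] yaw -0.14 w 85.5 F [-1.1 -0.1  0.5] qd [-0.     0.017  0.012 -0.    -0.005 -0.   ]
6.32 pos [ 482.4 -209.3  133.9] tilt [ 39.6 -21. ] yaw -0.13 w 85.5 F [ 0.4 -0.2  0.2] qd [-0.002  0.291  0.392  0.    -0.636  0.001]
6.4 pos [ 480.  -207.9  130.3] tilt [ 32.8 -17. ] yaw -0.15 w 85.4 F [-1.7  0.3 -0.9] qd [ 0.001 -0.042 -0.075 -0.     0.039  0.001]
6.48 pos [ 476.9 -206.1  146.7] tilt [ 25.  -12.2] yaw -0.16 w 85.1 F [-0.5  0.7  0.5] qd [-0.002 -0.24  -0.339 -0.001  0.626  0.001]
6.57 pos [ 478.3 -207.   148.8] tilt [ 28.1 -14.1] yaw -0.16 w 84.8 F [ 0.6 -0.7  0.9] qd [-0.002  0.059  0.07   0.001 -0.043 -0.   ]
```

```bash
python3 need.py .4913 -.112 .13 0; python3 -m inch '[[1,3,-24,0,0],[1,3,-24,3,0],[1,4,-24,3,0],[1,2,-22,3,0],[1,0,0,0,0]]' >/dev/null; python3 n.py;  python3 -m inch '[[1,0,0,0,0]]' >/dev/null; python3 n.py; python3 need.py .4913 -.112 .028 0
```

```text
clock 6.57 shift mm [ 12.2 -95.3  17.9] turn -0.2 yaw -0.16 w 84.8 tilt z [ 0.0281 -0.0141 -0.9995]
6.98 pos [ 492.2 -112.3  138.4] tilt [ 29.2 -15.3] yaw -0.46 w 85.5 F [-0.3 -0.2  0. ] qd [-0.022  0.005 -0.022 -0.05  -0.012 -0.024]
7.07 pos [ 492.4 -111.7  138.3] tilt [ 29.1 -15.6] yaw -0.34 w 85.2 F [0.8 0.1 0.7] qd [ 0.031 -0.     0.017  0.021  0.008  0.01 ]
clock 7.07 shift mm [ -4.3  -1.4 110.2] turn -0.3 yaw -0.34 w 85.2 tilt z [ 0.0291 -0.0156 -0.9995]
```

```bash
python3 -m inch '[[1,-1,0,25,0],[1,-1,-1,25,0],[1,-1,0,25,0],[1,-1,0,20,0]]' >/dev/null; python3 n.py;  python3 -m inch '[[1,0,0,0,0]]' >/dev/null; python3 n.py; python3 -m inch '[[1,0,0,0,0]]' >/dev/null; python3 n.py; python3 need.py .4913 -.112 .030 0
```

```text
7.4 pos [ 497.8 -116.7   46.3] tilt [ 44.7 -23.1] yaw -0.27 w 85.5 F [-1.   0.2  0.3] qd [-0.027  0.324  0.277 -0.009 -0.642 -0.013]
7.48 pos [ 495.2 -116.8   43. ] tilt [ 38.1 -21.1] yaw -0.32 w 85.3 F [-0.6  0.3 -0.5] qd [-0.015 -0.024 -0.032 -0.004  0.028 -0.006]
7.57 pos [ 495.  -117.6   42.7] tilt [ 36.8 -21. ] yaw -0.36 w 85.0 F [ 0.2 -0.8  0.9] qd [-0.016  0.027  0.018 -0.005 -0.004 -0.005]
clock 7.57 shift mm [-4.2 -5.8 12.4] turn -0.4 yaw -0.36 w 85.0 tilt z [ 0.0368 -0.021  -0.9991]
```

```bash
python3 -m inch '[[1,-4,-6,6,0],[1,0,0,6,0]]' >/dev/null; python3 n.py;  python3 -m inch '[[0.3,0,0,0,0]]' >/dev/null; python3 n.py; python3 -m inch '[[0.1,0,0,0,0]]' >/dev/null; python3 n.py; python3 -m inch '[[0.05,0,0,0,0],[0.05,0,0,0,0]]' >/dev/null; python3 n.py;python3 -m inch '[[0.05,0,0,0,0]]' >/dev/null; python3 n.py;
```

```text
7.73 pos [ 493.  -113.2   32. ] tilt [ 40.6 -22.6] yaw -0.46 w 85.5 F [0.  0.5 0.9] qd [-0.02   0.104  0.029 -0.015 -0.205 -0.007]
7.82 pos [ 493.1 -113.3   32. ] tilt [ 41.  -22.9] yaw -0.46 w 75.3 F [ 0.2 -0.1  0.8] qd [ 0.003 -0.027 -0.003  0.004  0.027  0.003]
7.9 pos [ 493.5 -113.5   32.5] tilt [ 42.1 -23.3] yaw -0.45 w 63.7 F [-0.2 -0.4 -0.2] qd [-0.001 -0.002 -0.004 -0.002 -0.007  0.   ]
8.07 pos [ 494.1 -113.6   33.7] tilt [ 43.8 -24.2] yaw -0.42 w 47.0 F [-0.3  0.4 -1.8] qd [ 0.004 -0.005 -0.004  0.003 -0.011 -0.   ]
8.15 pos [ 494.3 -113.7   34.1] tilt [ 44.7 -24.5] yaw -0.42 w 47.3 F [ 0.3 -0.7 -0.7] qd [-0.001 -0.007 -0.004 -0.001  0.009 -0.   ]
```

Coupling 2 stopped the jaws at 47.3 mm, so it is sound. Next is coupling 4.

```bash
python3 -m inch '[[1,0,0,0,0],[1,0,0,0,0],[1,0,0,0,0]]' >/dev/null; python3 n.py;  python3 -m inch '[[1,0,0,-40,0],[1,0,0,-40,0]]' >/dev/null; python3 n.py; python3 -m inch '[[1,0,0,0,0]]' >/dev/null; python3 n.py; python3 -m inch '[[1,0,0,0,0]]' >/dev/null; python3 n.py;python3 need.py .588 -.1063 .13 0
```

```text
8.4 pos [ 495.2 -113.9   34.9] tilt [ 46.8 -25.2] yaw -0.4 w 80.8 F [-0.3  0.1  0.3] qd [ 0.    -0.001 -0.004  0.001 -0.001  0.   ]
8.57 pos [ 486.2 -110.1  109. ] tilt [ 29.3 -18.6] yaw -0.44 w 85.3 F [ 1.4 -0.1 -0.4] qd [ 0.004 -0.544 -0.573  0.007  1.224 -0.007]
8.65 pos [ 490.2 -111.4  114.8] tilt [ 40.1 -22.6] yaw -0.42 w 85.2 F [1.8 0.1 1.2] qd [-0.003  0.06   0.062  0.002 -0.061 -0.   ]
8.73 pos [ 490.7 -111.6  116. ] tilt [ 42.4 -23.4] yaw -0.41 w 85.3 F [ 0.   0.4 -0.9] qd [ 0.002 -0.053 -0.059  0.002  0.02  -0.001]
clock 8.73 shift mm [ 97.7  -5.7 -10. ] turn -0.4 yaw -0.41 w 85.3 tilt z [ 0.0424 -0.0234 -0.9988]
```

```bash
python3 -m inch '[[1,25,-2,-2,0],[1,25,-1,-2,0],[1,25,-1,-2,0],[1,18,-1,-2,0]]' >/dev/null; python3 n.py;  python3 -m inch '[[1,0,0,0,0]]' >/dev/null; python3 n.py; python3 -m inch '[[1,0,0,0,0]]' >/dev/null; python3 n.py;python3 need.py .588 -.1063 .030 0
```

```text
9.07 pos [ 580.4 -106.1  126. ] tilt [ 36.4 -22.3] yaw -0.53 w 85.2 F [0.9 0.6 0.4] qd [ 0.132  0.268 -0.485 -0.012  0.264  0.134]
9.15 pos [ 584.2 -106.3  125.5] tilt [ 39.9 -22.8] yaw -0.49 w 85.1 F [-0.6 -0.6 -0.3] qd [-0.003  0.003  0.049 -0.017  0.018 -0.006]
9.23 pos [ 583.8 -106.1  124.1] tilt [ 37.5 -22.2] yaw -0.46 w 85.5 F [-1.   0.8 -0.3] qd [ 0.008  0.032 -0.023  0.006 -0.022  0.003]
clock 9.23 shift mm [ 0.7 -1.9 94.1] turn -0.5 yaw -0.46 w 85.5 tilt z [ 0.0375 -0.0222 -0.9991]
```

```bash
python3 -m inch '[[1,0,-1,16,0],[1,0,-1,16,0],[1,0,0,16,0],[1,0,0,16,0],[1,0,0,12,0]]' >/dev/null; python3 n.py;  python3 -m inch '[[1,0,0,4,0]]' >/dev/null; python3 n.py; python3 need.py .588 -.1063 .030 0
```

```text
9.65 pos [ 581.3 -105.5   44.4] tilt [ 34.  -22.1] yaw -0.46 w 84.9 F [-0.2  0.3 -0.4] qd [-0.009  0.17   0.19  -0.007 -0.334  0.001]
9.73 pos [ 578.1 -105.    37.7] tilt [ 28.1 -20.5] yaw -0.48 w 85.2 F [-0.6  0.9 -0.6] qd [-0.006  0.05   0.08  -0.002 -0.105 -0.002]
clock 9.73 shift mm [9.7 1.  8. ] turn -0.5 yaw -0.48 w 85.2 tilt z [ 0.0281 -0.0205 -0.9994]
```

```bash
python3 -m inch '[[1,10,1,5,0],[0.4,0,0,3,0]]' >/dev/null; python3 n.py;  python3 -m inch '[[0.05,0,0,0,0],[0.05,0,0,0,0],[0.05,0,0,0,0]]' >/dev/null; python3 n.py; python3 -m inch '[[0.05,0,0,0,0]]' >/dev/null; python3 n.py
```

```text
9.9 pos [ 586.1 -106.1   28.4] tilt [ 24.2 -19.6] yaw -0.52 w 75.7 F [1.1 0.2 0.1] qd [-0.007  0.022  0.093 -0.009 -0.047 -0.002]
10.15 pos [ 586.5 -106.4   28.6] tilt [ 24.4 -19.7] yaw -0.52 w 47.1 F [ 0.4 -0.6 -2.1] qd [-0.002 -0.003 -0.004  0.001  0.001 -0.001]
10.23 pos [ 586.6 -106.4   29. ] tilt [ 24.9 -19.9] yaw -0.52 w 47.1 F [-0.3  0.2 -1.4] qd [-0.    -0.007 -0.004  0.001  0.004 -0.001]
```

Coupling 4 also stopped the jaws at 47.1 mm, so it is sound. Next is the suspected chipped one (5), with the jaws along its x axis at a yaw of about -5°.

```bash
python3 -m inch '[[1,0,0,0,0],[1,0,0,0,0],[1,0,0,-25,1],[1,0,0,-25,1],[1,0,0,-25,1],[1,0,27,-5,1],[1,0,27,0,0],[1,0,27,0,0],[1,0,24,0,0],[1,0,0,0,0]]' >/dev/null; python3 n.py;  python3 -m inch '[[1,0,0,0,0]]' >/dev/null; python3 n.py; python3 need.py .589 -.2147 .030 -5; python3 look.py w3
```

```text
11.07 pos [ 577.6 -211.8  119.1] tilt [ 31.2 -23.3] yaw -4.38 w 84.9 F [-0.7 -0.1  0.2] qd [ 0.024 -0.02   0.014  0.055  0.021  0.018]
11.15 pos [ 577.4 -212.6  119.5] tilt [ 31.7 -23.2] yaw -4.5 w 85.5 F [-0.3 -0.  -0.1] qd [-0.035 -0.    -0.017 -0.027 -0.009 -0.01 ]
clock 11.15 shift mm [ 8.7 -0.7 89.8] turn 0.5 yaw -4.5 w 85.5 tilt z [ 0.0317 -0.0232 -0.9992]
tcp [ 0.5774 -0.2126  0.1195] yaw -4.502489827266388 w 0.08547424148224667 q [-0.4619  0.3952  1.6163 -0.0075  1.0913 -0.3796]
coupling_a_collar [262.8 200.8] 0.64 [ 0.5005 -0.2118  0.046 ]
reject_slot [108.9 547.5] 0.53 [ 0.7201 -0.1299  0.063 ]
reject_slot [262.3 201.1] 0.43 [ 0.5069 -0.2055  0.063 ]
foam_tray [108.4 244.8] 0.65 [ 0.5373 -0.112   0.    ]
```

View pics/w3.png

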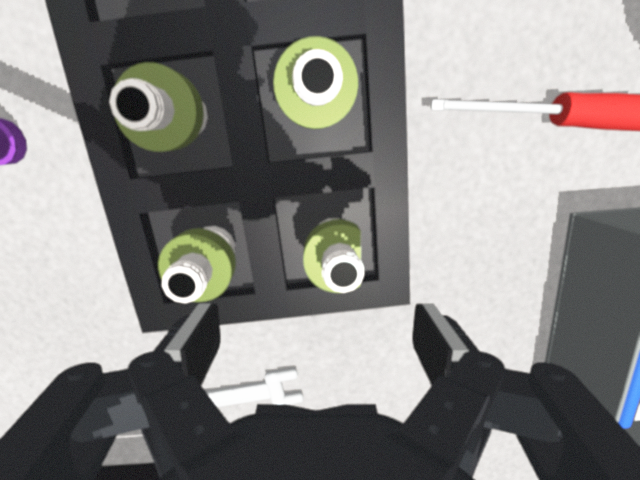

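The chip is plain here: the flat is at (361,245), vertical in the image, so it matches the jaw yaw. I'll descend with the fingers part-closed to stay clear of coupling 3.

```bash
python3 -m inch '[[0.55,4,0,18,0.5],[0.55,5,0,18,0],[0.55,1,0,18,0],[0.55,0,0,18,0],[0.55,0,0,8,0]]' >/dev/null; python3 n.py;  python3 -m inch '[[0.55,0,0,2,0]]' >/dev/null; python3 n.py; python3 need.py .589 -.2147 .030 -5
```

```text
11.77 pos [ 593.2 -208.3   39.9] tilt [ 37.1 -23.8] yaw -4.49 w 66.3 F [-0.9  0.2 -0.3] qd [ 0.02   0.099  0.083  0.005 -0.196  0.003]
11.85 pos [ 592.4 -206.9   36.2] tilt [ 34.1 -22.1] yaw -4.42 w 66.1 F [-0.  -0.   0.1] qd [ 0.017  0.032  0.031  0.002 -0.045  0.002]
clock 11.85 shift mm [-3.   7.9  6.3] turn 0.6 yaw -4.42 w 66.1 tilt z [ 0.0341 -0.0221 -0.9992]
```

```bash
python3 -m inch '[[0.55,-3,9,5,0.5],[0.4,0,0,2,0]]' >/dev/null; python3 n.py;  python3 -m inch '[[-1,0,0,0,0],[-1,0,0,0,0],[-1,0,0,0,0]]' 20 >/dev/null; python3 n.py; python3 -m inch '[[-1,0,0,0,0]]' >/dev/null; python3 n.py
```

```text
12.02 pos [ 589.  -214.8   29. ] tilt [ 33.6 -21.9] yaw -4.81 w 60.2 F [-0.1 -0.2  0.8] qd [ 0.033  0.016  0.01   0.033 -0.043  0.005]
12.27 pos [ 589.5 -215.7   30.4] tilt [ 35.7 -22.8] yaw -4.87 w 37.4 F [-0.4 -0.1 -1.8] qd [-0.005 -0.009 -0.005  0.001 -0.     0.001]
12.35 pos [ 589.7 -216.    31. ] tilt [ 36.6 -23.2] yaw -4.88 w 37.4 F [ 0.8  0.2 -1.5] qd [-0.002 -0.009 -0.005 -0.     0.004  0.001]
```

Coupling 5 gauged 37.4 mm along its x, so it is the chipped one, and the closing jaws have squared its flat to the tool. Next I open, rise and turn 90° to take the neck along the coupling's y.

```bash
python3 -m inch '[[0.7,0,0,0,0],[0.7,0,0,0,0],[0.7,0,0,-25,0],[0.7,0,0,-25,0],[0.7,0,0,-5,7],[0.7,0,0,0,7],[0.7,0,0,0,7],[0.7,0,0,0,7],[0.7,0,0,0,7],[0.7,0,0,0,7],[0.7,0,0,0,7],[0.7,0,0,0,7],[0.7,0,0,0,7],[0.7,0,0,0,7],[0.7,0,0,0,7],[0.7,0,0,0,7],[0.7,0,0,0,6]]' >/dev/null; python3 n.py; python3 need.py .594 -.2157 .058 -94.9; python3 look.py w4
```

```text
13.77 pos [ 590.2 -215.4   95. ] tilt [ 46.3 -27.5] yaw -97.37 w 72.3 F [-0.1  0.4  0.4] qd [ 2.000e-03 -4.000e-03 -2.000e-03 -0.000e+00  1.000e-03  1.301e+00]
clock 13.77 shift mm [-1.  -2.  37.2] turn -2.5 yaw -97.37 w 72.3 tilt z [ 0.0463 -0.0275 -0.9985]
tcp [ 0.5902 -0.2154  0.095 ] yaw -97.36833286191286 w 0.07225555705901927 q [-0.4582  0.428   1.6306 -0.0049  1.0293  1.243 ]
coupling_a_collar [400.  326.9] 0.78 [ 0.4974 -0.213   0.046 ]
foam_tray [330.8 194.8] 0.95 [ 0.5397 -0.1138  0.    ]
```

View pics/w4.png

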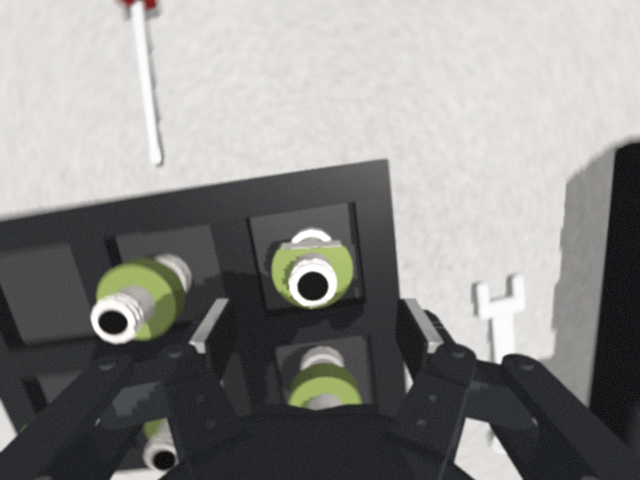

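The flat is at (312,243), parallel to the jaw axis, and the neck mouth is at (314,286). I'll refine the neck position from this picture.

```bash
cat > hole.py <<'E'
import sys
from h import *
st=manip.get_state(); p=eyes.get_image("wrist"); g=cv2.cvtColor(p["frame"],cv2.COLOR_RGB2GRAY).astype(float)
z=float(sys.argv[3]) if len(sys.argv)>3 else .079
u,v=float(sys.argv[1]),float(sys.argv[2])
for _ in range(4):
    yy,xx=np.mgrid[:480,:640]; w=np.clip(90-g,0,None)*(np.hypot(xx-u,yy-v)<15); u,v=(w*xx).sum()/w.sum(),(w*yy).sum()/w.sum()
print("px",u,v,"xy",np.round(atz(p,(v,u),z,st),4))
E
python3 hole.py 314 286; python3 need.py .594 -.2157 .058 -94.9
```

```text
px 312.3611885861403 285.8655599656726 xy [ 0.595  -0.2152  0.079 ]
clock 14.02 shift mm [-1.  -2.1 37. ] turn -2.0 yaw -96.89 w 72.5 tilt z [ 0.0459 -0.0274 -0.9986]
```

```bash
python3 -m inch '[[0.5,-1,-3,18,-1.5],[0.3,0,-1,18,0],[0.2,0,0,0,0]]' 40 >/dev/null; python3 n.py; python3 need.py .5955 -.2155 .058 -94.9
```

```text
14.27 pos [ 597.2 -216.5   60. ] tilt [ 49.9 -29.3] yaw -95.01 w 51.2 F [-0.9  0.8 -0.4] qd [ 0.003 -0.031 -0.031  0.001  0.033 -0.027]
clock 14.27 shift mm [-0.9  1.9  1.9] turn -0.1 yaw -95.01 w 51.2 tilt z [ 0.0499 -0.0293 -0.9983]
```

```bash
python3 -m inch '[[-1,-1,2,2,0],[-1,0,0,0,0],[-1,0,0,0,0],[-1,0,0,0,0]]' 40 >/dev/null; python3 n.py; python3 -m inch '[[-1,0,0,-15,0],[-1,0,0,-25,0],[-1,0,0,-25,0],[-1,0,0,-25,0],[-1,0,0,-18,0],[-1,0,0,-12,0],[-1,0,0,-8,0],[-1,0,0,-4,0],[-1,0,0,-2,0]]' >/dev/null; python3 n.py; python3 -m inch '[[-1,0,0,0,0]]' >/dev/null; python3 n.py; python3 look.py w5
```

```text
14.6 pos [ 595.2 -215.2   58.8] tilt [ 49.5 -29.2] yaw -94.84 w 22.8 F [-0.4 -0.5 -0.9] qd [-0.    -0.01  -0.009 -0.001  0.002 -0.003]
15.35 pos [ 586.9 -210.7  201.6] tilt [ 50.  -29.5] yaw -94.75 w 22.7 F [ 0.7 -0.7 -1.3] qd [-0.    -0.026 -0.036 -0.     0.055 -0.003]
15.43 pos [ 586.9 -210.7  201.9] tilt [ 50.5 -29.7] yaw -94.75 w 22.5 F [ 0.5  0.1 -1.5] qd [ 0.     0.     0.01   0.    -0.002 -0.   ]
tcp [ 0.5869 -0.2107  0.2019] yaw -94.74669561408558 w 0.022491226828409358 q [-0.4536  0.3347  1.494  -0.0048  1.2544  1.2008]
```

View pics/w5.png

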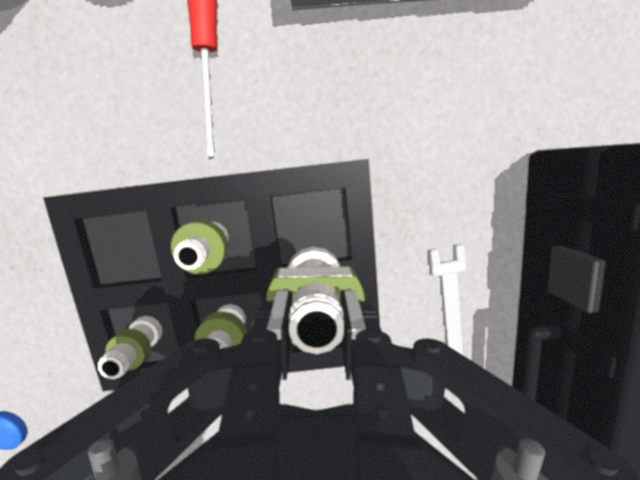

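Holding the neck at 22.6 mm, with the flat at (315,272) parallel to the jaws. Now I carry it to the reject box.

```bash
python3 -m inch '[[-1,-15,3,0,0],[-1,-30,6,0,0],[-1,-30,6,0,0],[-1,-30,6,0,0],[-1,-30,6,0,0],[-1,-30,6,0,0],[-1,-30,6,0,0],[-1,-30,6,0,0],[-1,-30,6,0,0],[-1,-30,6,0,0],[-1,-30,6,0,0],[-1,-30,6,0,0],[-1,-30,6,0,0],[-1,-30,6,0,0],[-1,-30,6,0,0],[-1,-30,6,0,0],[-1,-30,6,0,0],[-1,-15,6,0,0],[-1,-5,0,0,0],[-1,0,0,0,0]]' >/dev/null; python3 n.py; python3 need.py .525 .372 .2 -6.5
```

```text
17.3 pos [503.7 349.2 168.1] tilt [ 17.7 -21.4] yaw -94.76 w 22.6 F [-0.6  0.5 -1.6] qd [ 0.028  0.002  0.021 -0.001  0.014  0.003]
clock 17.3 shift mm [-23.8 -19.9 -32. ] turn -88.3 yaw -94.76 w 22.6 tilt z [ 0.0177 -0.0214 -0.9996]
```

```bash
python3 -m inch '[[-1,-12,-10,-10,0],[-1,-12,-8,-10,-7],[-1,0,0,0,-7],[-1,0,0,0,-7],[-1,0,0,0,-7],[-1,0,0,0,-7],[-1,0,0,0,-7],[-1,0,0,0,-7],[-1,0,0,0,-7],[-1,0,0,0,-7],[-1,0,0,0,-7],[-1,0,0,0,-7],[-1,0,0,0,-7],[-1,0,0,0,-3],[-1,0,0,0,0]]' >/dev/null; python3 n.py; python3 need.py .525 .372 .2 -6.5; python3 look.py w6
```

```text
18.55 pos [522.2 350.9 183.3] tilt [  3.8 -40.5] yaw -5.54 w 22.9 F [ 0.3 -0.4 -0.9] qd [-0.022 -0.005  0.018 -0.009  0.004  0.013]
clock 18.55 shift mm [  0.9 -20.6 -17.6] turn 1.0 yaw -5.54 w 22.9 tilt z [ 0.0038 -0.0405 -0.9992]
tcp [0.5222 0.3509 0.1833] yaw -5.537228436577747 w 0.02292191050431702 q [ 0.5028  0.3958  1.4446 -0.0386  1.3176  0.6096]
```

View pics/w6.png

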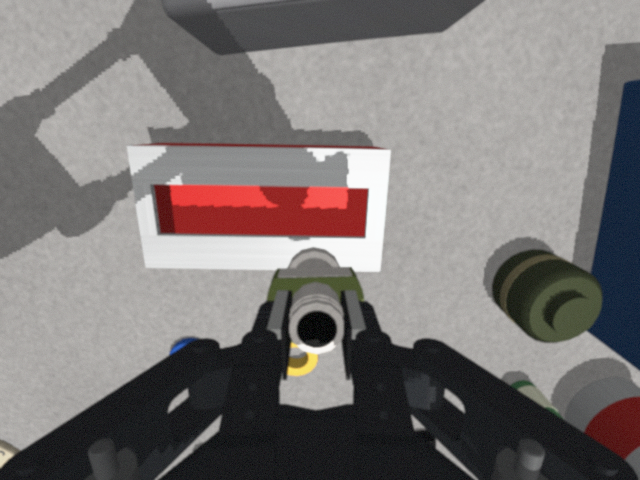

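The slot is at about (261,211) in the wrist view, with its plate corners at (128,146), (391,150), (381,271) and (145,268). I'll measure the slot from here and get the held coupling's pose from the side and top views.

```bash
python3 - <<'E'
from h import *
np.set_printoptions(precision=4,suppress=True)
st=manip.get_state(); W=eyes.get_image("wrist");T=eyes.get_image("top");S=eyes.get_image("side")
def rep(p,q,s,nm):
    X=np.array([atz(p,(v,u),.063,s) for u,v in q]); a=(X[1]+X[2]-X[0]-X[3])/2; b=(X[0]+X[1]-X[2]-X[3])/2
    print(nm,X.mean(0)[:2],"ang",np.degrees(np.arctan2(a[1],a[0])),np.linalg.norm(a),np.linalg.norm(b))
rep(W,[(153,184),(368,189),(366,237),(161,234)],st,"slot w"); rep(W,[(128,146),(391,150),(381,271),(145,268)],st,"plate w")
for p,n in((T,"top"),(S,"side")):
    for d in mark_of(p,"reject_slot")[:1]: print(n,d["point"],d["confidence"],atz(p,d["point"],.063))
R=tool(st); c=st["position"]
print(proj(T,c-R[:,2]*.02),proj(S,c-R[:,2]*.02))
u,v=proj(S,c)[0].astype(int); im=S["frame"][max(v-70,0):v+80,max(u-80,0):u+80]; cv2.imwrite("pics/s6.png",cv2.resize(im,None,fx=3.7,fy=3.7,interpolation=cv2.INTER_CUBIC)[:,:,::-1]); print(u,v)
cv2.imwrite("pics/t6.png",cv2.resize(T["frame"][190:340,80:230],None,fx=4,fy=4,interpolation=cv2.INTER_CUBIC)[:,:,::-1])
cv2.imwrite("pics/w6z.png",cv2.resize(W["frame"][130:290,120:400],None,fx=2.8,fy=2.8,interpolation=cv2.INTER_CUBIC)[:,:,::-1])
E
```

```text
slot w [0.4819 0.3739] ang -6.897926765145578 0.1689869660171379 0.04034501977104731
plate w [0.4812 0.3734] ang -6.614083329872303 0.2009144929713522 0.1001610510804078
top [269.4, 132.1] 0.8 [0.4823 0.3709 0.063 ]
side [122.7, 273.1] 0.88 [0.4767 0.3757 0.063 ]
[[112.8299 245.7782]] [[289.1457  80.6775]]
289 87
```

View pics/w6z.png

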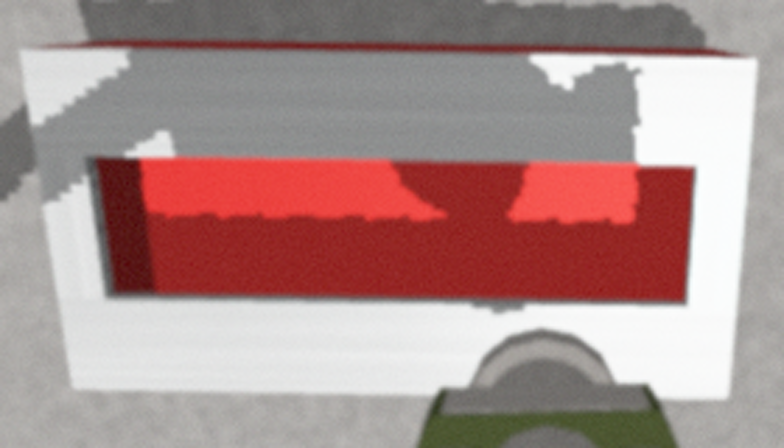

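View pics/s6.png

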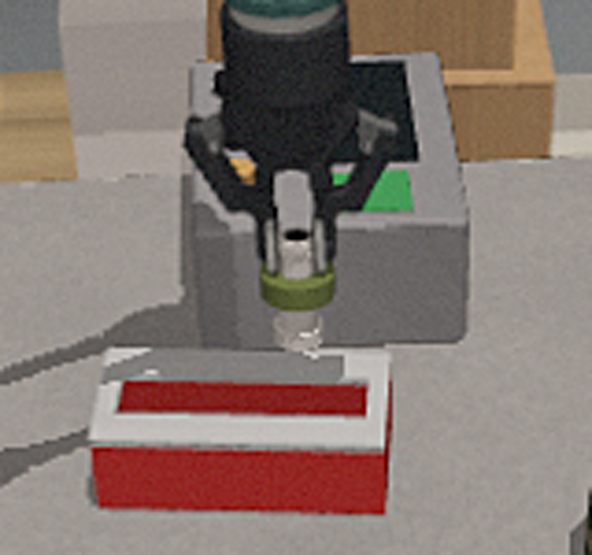

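```bash
cat > rel.py <<'E'
from h import *
def toolpt(p,u,v,z):
    d=cv2.undistortPoints(np.array([[[u,v]]],float),p["K"],np.array([p["k1"],0,0,0.]))[0,0]
    M=p["mount"]; r=M[:3,:3]@np.array([d[0],d[1],1]); c=M[:3,3]; return (c+r*(z-c[2])/r[2])*1000
E
python3 - <<'E'
from rel import *
np.set_printoptions(precision=1,suppress=True)
p=eyes.get_image("wrist"); g=cv2.cvtColor(p["frame"],cv2.COLOR_RGB2GRAY).astype(float)
print("mouth",toolpt(p,317.5,327.5,-.021))
for u,v in((277,278),(358.6,277.5)): print("flat top",toolpt(p,u,v,.004))
for u,v in((279,269),(351.4,268.6)): print("flat bot",toolpt(p,u,v,.020))
cv2.imwrite("pics/w6y.png",cv2.resize(p["frame"][240:370,250:390],None,fx=5,fy=4.6,interpolation=cv2.INTER_CUBIC)[:,:,::-1])
E
```

```text
mouth [  0.6  -0.9 -21. ]
flat top [-18.7 -12.8   4. ]
flat top [ 20.3 -13.    4. ]
flat bot [-19.5 -11.2  20. ]
flat bot [ 18.5 -11.5  20. ]
```

View pics/w6y.png

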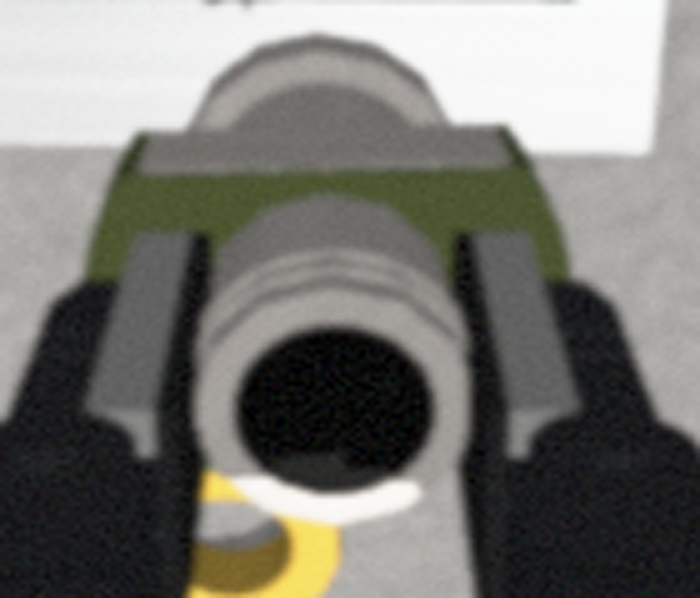

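The coupling now leans about 5° toward -y, because the tool tilt and its tilt within the grip add up. A half turn makes them cancel, so I'll turn 180° and place it with the flat facing -y.

```bash
python3 -m inch '[[-1,0,0,0,-7],[-1,0,0,0,-7],[-1,0,0,0,-7],[-1,0,0,0,-7],[-1,0,0,0,-7],[-1,0,0,0,-7],[-1,0,0,0,-7],[-1,0,0,0,-7],[-1,0,0,0,-7],[-1,0,0,0,-7],[-1,0,0,0,-7],[-1,0,0,0,-7],[-1,0,0,0,-7],[-1,0,0,0,-7],[-1,0,0,0,-7],[-1,0,0,0,-7],[-1,0,0,0,-7],[-1,0,0,0,-7],[-1,0,0,0,-7],[-1,0,0,0,-7]]' >/dev/null; python3 n.py; python3 -m inch '[[-1,0,0,0,-7],[-1,0,0,0,-7],[-1,0,0,0,-7],[-1,0,0,0,-7],[-1,0,0,0,-7],[-1,0,0,0,0]]' >/dev/null; python3 n.py; python3 need.py .525 .368 .16 173.4; python3 look.py w7
```

```text
20.72 pos [521.1 355.2 183.2] tilt [  4.7 -39.9] yaw 137.88 w 22.8 F [ 0.3  0.1 -0.6] qd [ 4.00e-03  0.00e+00 -1.00e-03 -0.00e+00  2.00e-03 -1.48e+00]
21.22 pos [520.7 356.  183.1] tilt [  4.7 -40.1] yaw 173.8 w 22.5 F [ 1.  -0.4 -0.9] qd [ 0.003  0.002 -0.002 -0.002  0.001  0.085]
clock 21.22 shift mm [-2.7 13.3 22.6] turn 0.4 yaw 173.8 w 22.5 tilt z [ 0.0047 -0.0401 -0.9992]
tcp [0.5207 0.356  0.1831] yaw 173.80478611139029 w 0.022485175628433145 q [ 0.511   0.3979  1.4416 -0.0385  1.3178 -2.5123]
coupling_a_collar [ 39.5 471.9] 0.43 [0.3854 0.2098 0.046 ]
```

View pics/w7.png

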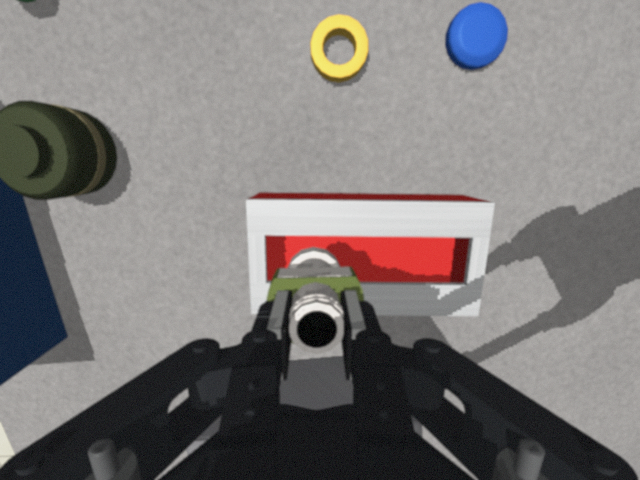

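```bash
python3 need.py .5198 .3621 .135 173.4; python3 -m inch '[[-1,0,3,15,0.4],[-1,0,3,15,0],[-1,0,0,14,0],[-1,0,0,0,0]]' >/dev/null; python3 n.py; python3 need.py .5198 .3621 .135 173.4; 
```

```text
clock 21.42 shift mm [ 2.1  7.9 47.8] turn 0.1 yaw 173.55 w 22.6 tilt z [ 0.0047 -0.0401 -0.9992]
21.75 pos [522.9 360.9 139.2] tilt [  8.5 -38.1] yaw 172.7 w 22.6 F [-1.3 -0.1 -1.5] qd [ 0.005 -0.019 -0.038  0.003  0.019  0.019]
clock 21.75 shift mm [3.3 1.  4.2] turn -0.7 yaw 172.7 w 22.6 tilt z [ 0.0085 -0.0381 -0.9992]
```

```bash
python3 -m inch '[[-1,3,1,4,-0.6],[-1,0,0,0,0]]' >/dev/null; python3 n.py; cat > views.py <<'E'
import sys
from h import *
tag=sys.argv[1]
st=manip.get_state(); W=eyes.get_image("wrist");T=eyes.get_image("top");S=eyes.get_image("side")
cv2.imwrite(f"pics/{tag}w.png",cv2.resize(W["frame"][150:400,220:460],None,fx=2.4,fy=2.4,interpolation=cv2.INTER_CUBIC)[:,:,::-1])
cv2.imwrite(f"pics/{tag}s.png",cv2.resize(S["frame"][60:170,215:335],None,fx=5,fy=5,interpolation=cv2.INTER_CUBIC)[:,:,::-1])
E
python3 views.py a
```

```text
21.92 pos [519.8 362.1 134.9] tilt [  7.8 -38.3] yaw 173.23 w 22.9 F [-1.  -1.1 -2.2] qd [-0.005 -0.011 -0.035 -0.012 -0.     0.014]
```

View pics/aw.png

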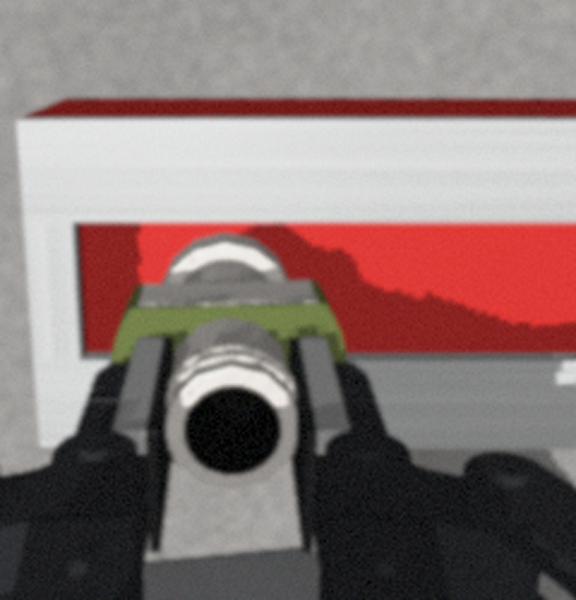

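View pics/as.png

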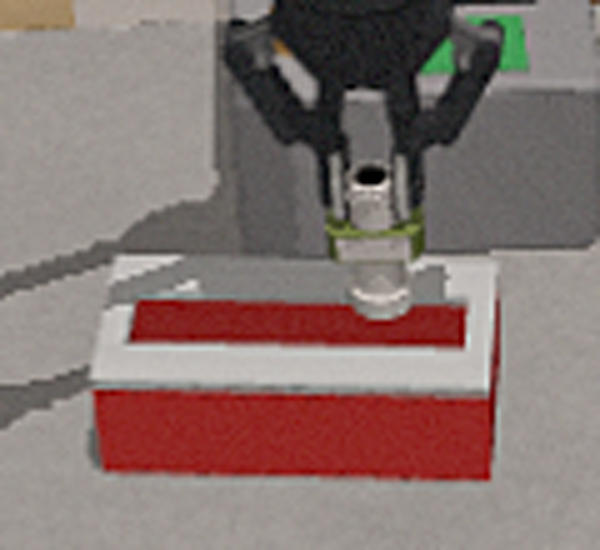

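```bash
python3 -m inch '[[-1,0,0,11,0],[-1,0,0,11,0],[-1,0,0,11,0],[-1,0,0,7,0],[-1,0,0,0,0]]' >/dev/null; python3 n.py; python3 need.py .5198 .3621 .088 173.4; python3 views.py b
```

```text
22.48 pos [523.8 362.2  95.7] tilt [ 17.1 -33.2] yaw 173.18 w 22.7 F [-0.3 -0.3 -1.8] qd [-0.001  0.001  0.005  0.005 -0.001  0.   ]
clock 22.48 shift mm [ 4.1 -0.3  7.6] turn -0.2 yaw 173.18 w 22.7 tilt z [ 0.0171 -0.0332 -0.9993]
```

View pics/bw.png

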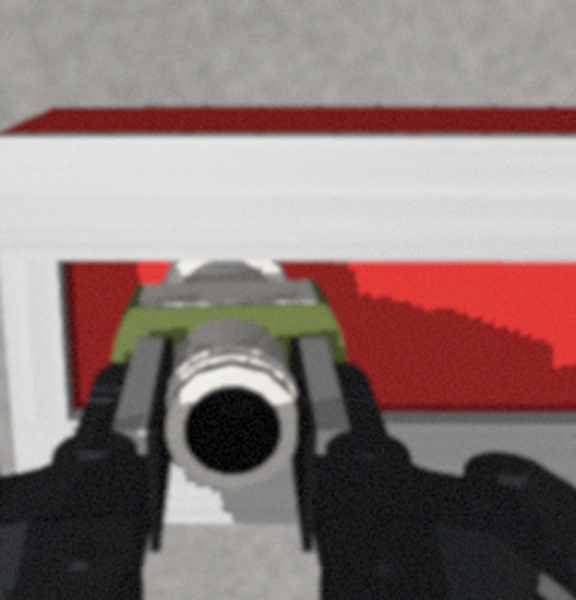

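View pics/bs.png

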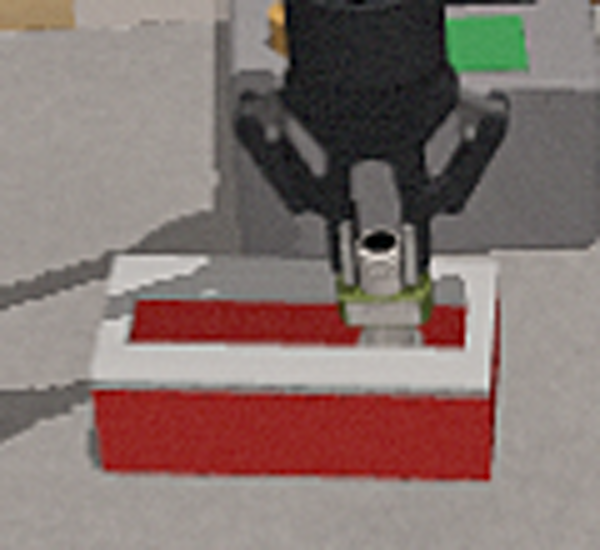

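```bash
python3 - <<'E'
from h import *
st=manip.get_state(); W=eyes.get_image("wrist")
n=np.array([.1149,.9934]); f=lambda u,v:(220+u/2.4,150+v/2.4)
for nm,(u,v),z in(("edge-y",f(350,262),.063),("edge-y",f(150,261.5),.063),("edge+y",f(450,411),.063),("flatbot",f(230,283),st["position"][2]-.020),("flattop",f(230,306.5),st["position"][2]-.004)):
    X=atz(W,(v,u),z,st); print(nm,np.round(X,4),"across",round((X[:2]-[.481,.373])@n*1000,2))
E
```

```text
edge-y [0.4957 0.3519 0.063 ] across -19.24
edge-y [0.5427 0.3466 0.063 ] across -19.17
edge+y [0.4741 0.3934 0.063 ] across 19.52
flatbot [0.5235 0.3491 0.0776] across -18.9
flattop [0.5231 0.3485 0.0936] across -19.47
```

```bash
python3 -m inch '[[-1,0,0.8,6,-0.2],[-1,0,0,5,0],[-1,0,0,3,0]]' >/dev/null; python3 n.py;  python3 need.py .5238 .3626 .080 173.4; python3 -m inch '[[-1,0,0,2,0]]' >/dev/null; python3 n.py; python3 -m inch '[[-1,0,0,2,0]]' >/dev/null; python3 n.py
```

```text
22.93 pos [526.9 364.1  85.2] tilt [ 24.7 -29. ] yaw 173.4 w 22.6 F [-0.5  0.3 -1.2] qd [-0.003  0.034  0.043 -0.001 -0.081  0.001]
clock 22.93 shift mm [ 3.1 -1.8  5.2] turn 0.0 yaw 173.4 w 22.6 tilt z [ 0.0247 -0.029  -0.9993]
23.02 pos [526.8 364.   82.7] tilt [ 24.3 -29.2] yaw 173.4 w 22.7 F [-0.4  0.4 -1.3] qd [-0.002  0.024  0.032 -0.001 -0.058 -0.002]
23.1 pos [526.8 363.9  80.4] tilt [ 24.2 -29.3] yaw 173.41 w 22.7 F [-0.  -1.1 -1.4] qd [-0.     0.028  0.034 -0.001 -0.056  0.002]
```

```bash
python3 -m inch '[[-1,0.5,-1.3,1,0]]' >/dev/null; python3 n.py; python3 -m inch '[[-1,0,0,4,0]]' >/dev/null; python3 n.py; python3 views.py c
```

```text
23.18 pos [526.2 362.7  79. ] tilt [ 23.9 -29.4] yaw 173.41 w 22.7 F [-0.4  0.4 -1.3] qd [-0.017 -0.01   0.057 -0.005 -0.043 -0.015]
23.27 pos [526.4 362.5  75.2] tilt [ 24.6 -29.2] yaw 173.41 w 22.8 F [ 1.   0.4 -0.7] qd [-0.004  0.057  0.061  0.    -0.12   0.002]
```

View pics/cw.png

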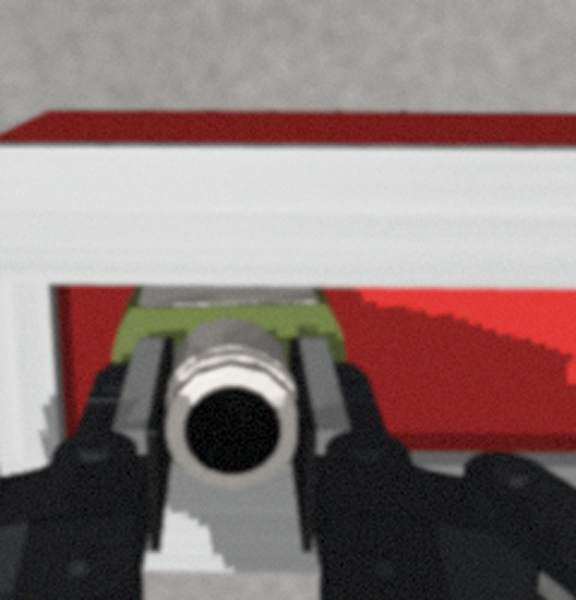

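View pics/cs.png

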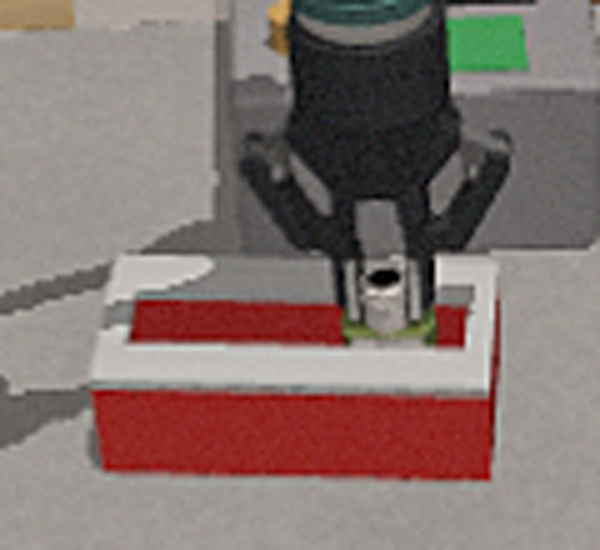

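The collar is entering the slot, with the flat just inside the -y edge at (235,287) in the crop, and the wrist feels no contact. I'll continue down in small steps.

```bash
python3 -m inch '[[-1,0,0,4,0]]' >/dev/null; python3 n.py; python3 -m inch '[[-1,0,0,4,0]]' >/dev/null; python3 n.py; python3 -m inch '[[-1,0,0,3,0]]' >/dev/null; python3 n.py; python3 -m inch '[[-1,0,0,1,0]]' >/dev/null; python3 n.py
```

```text
23.5 pos [526.7 362.6  71.3] tilt [ 24.9 -28.9] yaw 173.41 w 22.2 F [ 0.6  0.5 -0.9] qd [-0.004  0.058  0.068 -0.001 -0.114  0.003]
23.58 pos [526.9 362.6  67.1] tilt [ 25.2 -28.7] yaw 173.41 w 22.6 F [-1.   0.1 -1.4] qd [-0.002  0.045  0.047 -0.003 -0.107  0.001]
23.67 pos [527.  362.5  63.8] tilt [ 25.3 -28.6] yaw 173.41 w 22.6 F [-0.5 -0.1 -0.9] qd [-0.002  0.039  0.043 -0.004 -0.081  0.001]
23.75 pos [526.8 362.3  62.1] tilt [ 24.5 -29.1] yaw 173.41 w 22.6 F [-0.1 -1.2 -1.4] qd [ 0.     0.012  0.014 -0.002 -0.03  -0.   ]
```

```bash
python3 -m inch '[[-1,0,0,2,0],[-1,0,0,1.5,0]]' >/dev/null; python3 n.py; python3 -m inch '[[-0.25,0,0,0,0],[-0.25,0,0,0,0]]' >/dev/null; python3 n.py; python3 -m inch '[[-0.25,0,0,-5,0],[-0.25,0,0,-10,0],[-0.25,0,0,-15,0],[-0.25,0,0,-20,0],[-0.25,0,0,-10,0],[-0.25,0,0,-5,0],[-0.25,0,0,0,0]]' >/dev/null; python3 n.py; python3 views.py d
```

```text
23.92 pos [527.1 362.4  58.7] tilt [ 25.  -28.6] yaw 173.41 w 22.5 F [-2.6  0.6  9.2] qd [ 0.001  0.003 -0.003  0.008 -0.021  0.001]
24.08 pos [527.6 362.7  59. ] tilt [ 26.1 -28. ] yaw 173.4 w 32.0 F [ 0.  -0.3  0.6] qd [-0.    -0.003 -0.004 -0.    -0.     0.001]
24.67 pos [526.3 364.8 130.2] tilt [ 27.8 -27.3] yaw 173.41 w 32.2 F [ 0.  -0.   0.1] qd [-0.    -0.009  0.    -0.001  0.001 -0.001]
```

View pics/dw.png

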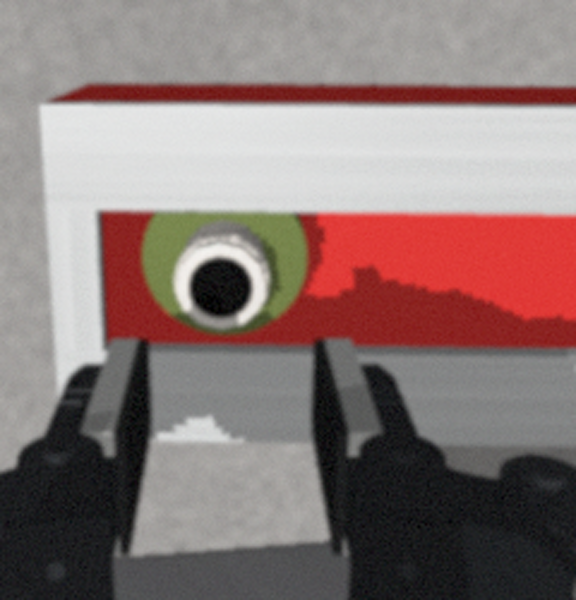

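View pics/ds.png

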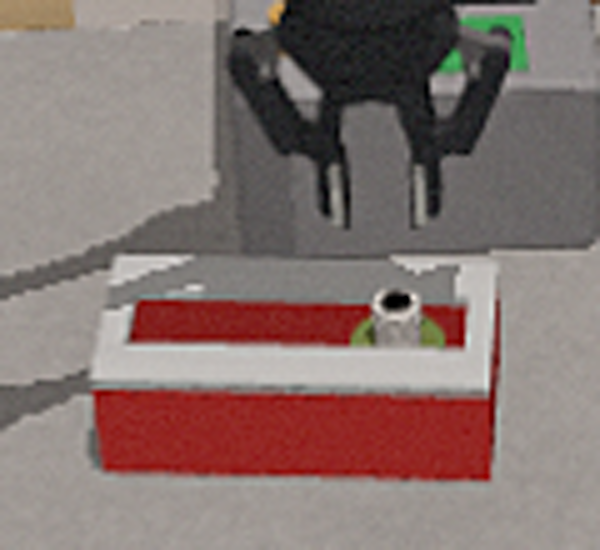

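The chipped coupling stands in the box with its collar below the plate and its neck up in the slot. I'll turn the wrist back and fetch the undersized one.

```bash
python3 -m inch '[[0.6,0,0,-10,7],[1,0,0,-10,7],[1,0,0,0,7],[1,0,0,0,7],[1,0,0,0,7],[1,0,0,0,7],[1,0,0,0,7],[1,0,0,0,7],[1,0,0,0,7],[1,0,0,0,7],[1,0,0,0,7],[1,0,0,0,7],[1,0,0,0,7],[1,0,0,0,7],[1,0,0,0,7],[1,0,0,0,7],[1,0,0,0,7],[1,0,0,0,7],[1,0,0,0,7],[1,0,0,0,7]]' >/dev/null; python3 n.py;  python3 -m inch '[[1,0,0,0,7],[1,0,0,0,7],[1,0,0,0,7],[1,0,0,0,7],[1,0,0,0,7],[1,0,15,0,0],[1,0,30,0,0],[1,0,30,0,0],[1,0,30,0,0],[1,0,30,0,0],[1,0,30,0,0],[1,0,30,0,0],[1,0,30,0,0],[1,0,30,0,0],[1,0,30,0,0],[1,0,30,0,0],[1,0,15,0,0],[1,0,7,0,0],[1,0,0,0,0]]' >/dev/null; python3 n.py; python3 need.py .4876 -.0164 .03 -6.6
```

```text
26.48 pos [511.  355.8 120.1] tilt [-20.9 -55.2] yaw 29.93 w 85.7 F [1.2 0.1 1.4] qd [-1.000e-03  1.700e-02  2.000e-02 -1.000e-03 -4.000e-03  1.482e+00]
28.07 pos [461.6  -6.5 124.7] tilt [-58.9 -72.6] yaw -3.77 w 85.6 F [0.7 0.2 0.2] qd [-0.021 -0.003  0.021  0.014 -0.003 -0.021]
clock 28.07 shift mm [31.7  1.1 93.5] turn 2.8 yaw -3.77 w 85.6 tilt z [-0.0589 -0.0726 -0.9956]
```

The tool tilt has grown to about 5°, so I'll look at how it behaves before gripping.

```bash
for k in 1; do python3 -m inch '[[1,0,0,0,0],[1,0,0,0,0]]' >/dev/null; python3 n.py; python3 -m inch '[[1,5,0,0,0]]' >/dev/null; python3 n.py; python3 -m inch '[[1,5,0,0,0]]' >/dev/null; python3 n.py; python3 -m inch '[[1,5,0,0,0]]' >/dev/null; python3 n.py;python3 -m inch '[[1,5,0,0,0]]' >/dev/null; python3 n.py; done
```

```text
28.23 pos [460.5  -6.2 124. ] tilt [-60.7 -71.5] yaw -3.74 w 85.4 F [0.3 0.3 0.3] qd [ 0.006  0.003  0.009  0.009 -0.002 -0.007]
28.32 pos [464.5  -5.6 123.5] tilt [-62.3 -71. ] yaw -3.66 w 85.0 F [ 0.4  1.  -0.5] qd [ 0.018  0.101 -0.13   0.011  0.016 -0.004]
28.4 pos [469.9  -5.  123. ] tilt [-62.1 -70.7] yaw -3.56 w 85.5 F [-0.3  0.4 -0.2] qd [ 0.028  0.09  -0.114  0.007  0.034 -0.   ]
28.48 pos [475.4  -4.5 122.6] tilt [-61.9 -70.6] yaw -3.46 w 85.5 F [-0.5  0.5  0.2] qd [ 0.025  0.099 -0.131  0.004  0.028  0.001]
28.57 pos [481.3  -4.1 122.2] tilt [-61.6 -70.5] yaw -3.38 w 85.3 F [-0.2 -0.4  0.6] qd [ 0.021  0.1   -0.134  0.004  0.031  0.001]
```

```bash
python3 need.py .4885 -.0177 .03 -6.6; python3 -m inch '[[1,3,4,10,1],[1,3,4,15,1],[1,3,4,15,1],[1,0,0,15,0],[1,0,0,15,0],[1,0,0,10,0],[1,0,0,5,0]]' >/dev/null; python3 n.py; python3 need.py .4885 -.0177 .03 -6.6; python3 look.py w8
```

```text
clock 28.57 shift mm [13.3  6.4 92.3] turn 3.2 yaw -3.38 w 85.3 tilt z [-0.0616 -0.0705 -0.9956]
29.15 pos [491.1 -23.4  32.1] tilt [-55.  -71.7] yaw -6.49 w 85.2 F [-0.5 -0.7  0.4] qd [-0.012  0.101  0.08  -0.016 -0.167  0.016]
clock 29.15 shift mm [-3.1 -5.5  1.8] turn 0.1 yaw -6.49 w 85.2 tilt z [-0.055  -0.0717 -0.9959]
tcp [ 0.4911 -0.0234  0.0321] yaw -6.493779468543376 w 0.08520994550181683 q [-0.1309  0.3802  1.9229 -0.1011  0.8864  0.0465]
foam_tray [392.4 402.9] 0.82 [ 0.537  -0.1134  0.    ]
```

View pics/w8.png

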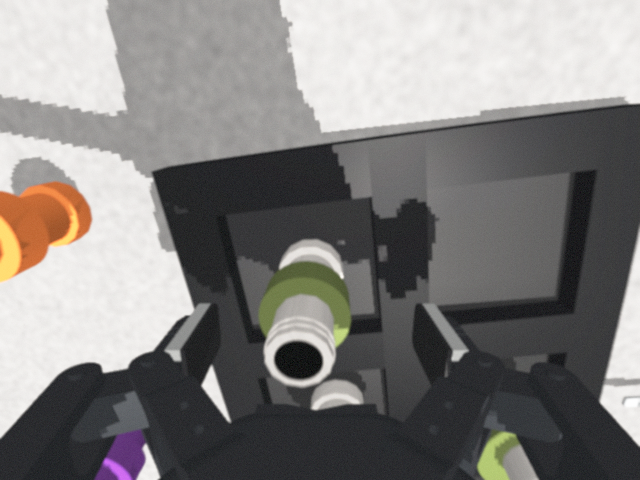

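The coupling is between the fingers at (305,295), still upright. I'll correct by about (-3,-5) mm and gauge it.

```bash
python3 -m inch '[[1,-3,-6,0,0],[0.5,0,0,0,0]]' >/dev/null; python3 n.py;  python3 -m inch '[[-1,0,0,0,0],[-1,0,0,0,0],[-1,0,0,0,0],[-1,0,0,0,0]]' 20 >/dev/null; python3 n.py; python3 -m inch '[[-1,0,0,0,0]]' >/dev/null; python3 n.py
```

```text
29.52 pos [491.  -16.7  34.8] tilt [-49.6 -72.1] yaw -6.51 w 75.1 F [-0.4  1.  -0.3] qd [-0.013 -0.006 -0.026 -0.019 -0.007 -0.007]
29.85 pos [491.6 -16.   36.9] tilt [-46.3 -72.7] yaw -6.43 w 37.1 F [ 0.1 -0.  -0.6] qd [ 0.004 -0.005  0.     0.001 -0.001  0.001]
29.93 pos [491.6 -16.   37. ] tilt [-45.9 -72.8] yaw -6.43 w 37.4 F [ 0.3 -0.5 -0.8] qd [-0.    -0.005 -0.002 -0.002  0.001 -0.001]
```

Coupling 1 gauged 37.4 mm, so it is the undersized one, and the visual and gauge results agree. I'll open, rise to the neck and grip.

```bash
python3 -m inch '[[0.2,0,0,0,0],[0.2,0,0,0,0],[0.2,0,1,-12,0],[0.2,0,1,-12,0]]' 40 >/dev/null; python3 n.py; python3 need.py .4915 -.0178 .060 -6.6
```

```text
30.27 pos [490.9 -16.2  59.6] tilt [-50.6 -72.2] yaw -6.44 w 51.3 F [-0.4 -0.1  1. ] qd [-0.005 -0.166 -0.171  0.028  0.37  -0.046]
clock 30.27 shift mm [ 0.8  1.6 -0.3] turn 0.2 yaw -6.44 w 51.3 tilt z [-0.0506 -0.0722 -0.9961]
```

```bash
python3 -m inch '[[-1,0,2,3,0],[-1,0,0,1,0]]' 40 >/dev/null; python3 n.py; python3 -m inch '[[-1,0,0,0,0],[-1,0,0,0,0]]' 40 >/dev/null; python3 n.py; python3 -m inch '[[-1,0,0,-5,0],[-1,0,0,-10,0],[-1,0,0,-20,0],[-1,0,0,-20,0],[-1,0,0,-20,0],[-1,0,0,-20,0],[-1,0,0,-12,0],[-1,0,0,-6,0],[-1,0,0,-3,0]]' >/dev/null; python3 n.py; python3 look.py w9
```

```text
30.43 pos [492.3 -18.9  57.3] tilt [-45.8 -72.8] yaw -6.44 w 27.9 F [-0.4  0.7  0.6] qd [ 0.001 -0.002 -0.003  0.005 -0.023  0.003]
30.6 pos [492.3 -19.1  57.2] tilt [-45.8 -72.8] yaw -6.46 w 22.9 F [-0.8  0.7  5.8] qd [-0.003 -0.001 -0.001  0.001 -0.     0.001]
31.35 pos [494.4  -9.6 175.8] tilt [-56.9 -70.6] yaw -6.49 w 22.6 F [-0.6  0.1 -1.3] qd [ 0.007 -0.033 -0.065  0.005  0.097 -0.003]
tcp [ 0.4944 -0.0096  0.1758] yaw -6.493337368464237 w 0.022575961888325446 q [-0.1038  0.2269  1.7221 -0.0805  1.2431  0.0355]
coupling_a_collar [406.4 348.5] 0.81 [ 0.4998 -0.2151  0.046 ]
foam_tray [298.4 374.7] 0.64 [ 0.5376 -0.1122 -0.    ]
```

View pics/w9.png

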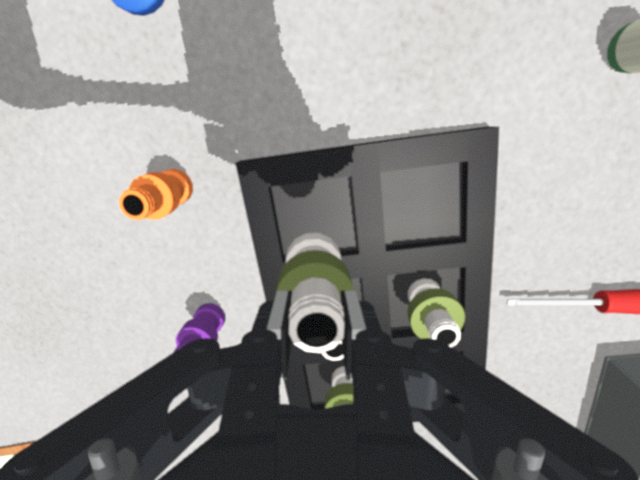

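```bash
python3 -m inch '[[-1,-2,-8,0,0],[-1,-4,-16,0,0],[-1,-6,-24,0,0],[-1,-6,-24,0,0],[-1,-6,-24,0,0],[-1,-6,-24,0,0],[-1,-6,-24,0,0],[-1,-6,-24,0,0],[-1,-6,-24,0,0],[-1,-6,-24,0,0],[-1,-6,-24,0,0],[-1,-6,-24,0,0],[-1,-6,-24,0,0],[-1,-6,-24,0,0],[-1,-6,-24,0,0],[-1,-4,-16,0,0],[-1,-3,-10,0,0],[-1,-2,-5,0,0],[-1,0,0,0,0]]' >/dev/null; python3 n.py; python3 need.py .439 .3758 .135 -6.6; python3 look.py w10
```

```text
33.13 pos [423.  386.3 129.2] tilt [-98.4 -79.2] yaw -6.83 w 22.6 F [-0.9  1.  -0.8] qd [ 0.006  0.012  0.011 -0.017  0.005 -0.002]
clock 33.13 shift mm [16.5  9.1 -6.5] turn -0.2 yaw -6.83 w 22.6 tilt z [-0.0984 -0.0792 -0.992 ]
tcp [0.423  0.3863 0.1292] yaw -6.8279350437085204 w 0.022641426274062383 q [ 0.623   0.4126  1.5671 -0.0072  1.2883  0.7406]
reject_slot [266.  413.6] 0.7 [0.4802 0.3714 0.063 ]
reject_slot [292.5 316.4] 0.53 [0.4137 0.3561 0.063 ]
```

View pics/w10.png

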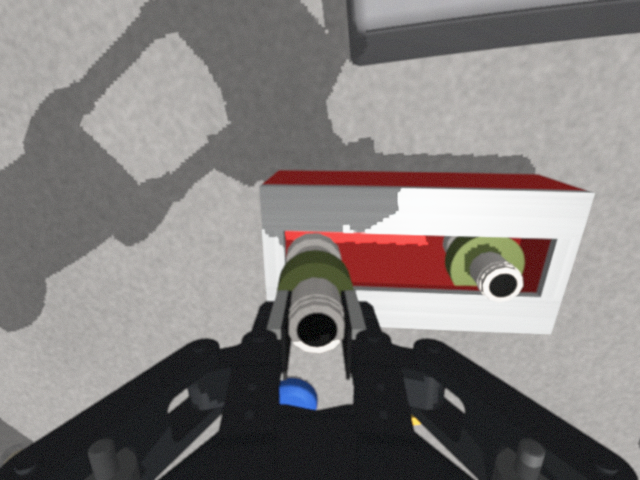

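The undersized coupling is held over the slot, and the chipped one stands in it at (495,270). I'll fit the held coupling's pose in the wrist picture, then align it.

```bash
python3 - <<'E'
from h import *
from scipy.optimize import minimize
st=manip.get_state(); W=eyes.get_image("wrist"); M=W["mount"]
hsv=cv2.cvtColor(W["frame"],cv2.COLOR_RGB2HSV)
g=((hsv[...,0]>25)&(hsv[...,0]<50)&(hsv[...,1]>70))
g[:,380:]=0; g[:, :260]=0; g[:230]=0; g[330:]=0
print(g.sum())
ys,xs=np.nonzero(g); print(xs.min(),xs.max(),ys.min(),ys.max())
a=np.radians(np.arange(0,360,3))
def pr(X):
    Y=(X-M[:3,3])@M[:3,:3]
    return cv2.projectPoints(Y.reshape(-1,1,3),np.zeros(3),np.zeros(3),W["K"],np.array([W["k1"],0,0,0.]))[0].reshape(-1,2)
def circ(r,z,x0,y0,lx,ly): return np.c_[x0+lx*(z+.0187)+r*np.cos(a),y0+ly*(z+.0187)+r*np.sin(a),np.full(a.shape,z)]
im=cv2.resize(W["frame"][220:360,250:390],None,fx=4,fy=4,interpolation=cv2.INTER_CUBIC)[:,:,::-1].copy()
for (y0,ly),col in zip(((0,-.073),(-.0013,-.073)),((0,0,255),(255,255,0))):
    for r,z in((.019,.003),(.019,.019),(.017,.053),(.012,-.022)):
        P=pr(circ(r,z,0.0003,y0,0,ly)); cv2.polylines(im,[np.round((P-[250,220]+.5)*4).astype(np.int32)],True,col,1)
cv2.imwrite("pics/ov1.png",im)
E
```

```text
1864
279 351 251 329
```

View pics/ov1.png

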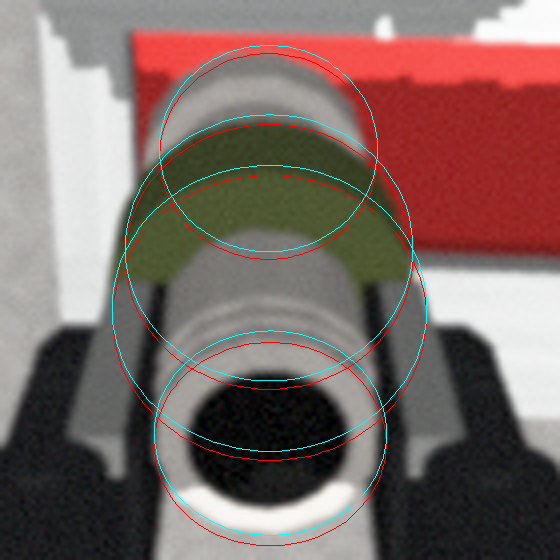

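```bash
python3 need.py .441 .3765 .127 -6.6; python3 -m inch '[[-1,6,3,-1,0],[-1,6,3,0,0],[-1,4,2,0,0]]' >/dev/null; python3 n.py; python3 need.py .441 .3765 .125 -6.6
```

```text
clock 33.38 shift mm [17.8  5.7  2.3] turn -0.4 yaw -6.96 w 22.3 tilt z [-0.0969 -0.0787 -0.9922]
33.63 pos [440.6 372.3 131.6] tilt [-96.  -78.5] yaw -7.04 w 22.7 F [ 0.9 -0.2  0.3] qd [-0.098  0.017 -0.036 -0.016  0.01  -0.082]
clock 33.63 shift mm [ 0.4 -4.7  6.2] turn -0.4 yaw -7.04 w 22.7 tilt z [-0.096  -0.0785 -0.9923]
```

```bash
python3 -m inch '[[-1,0.5,-5.5,6,-0.4],[-1,0,0,0,0]]' >/dev/null; python3 n.py; python3 need.py .441 .3765 .118 -6.6; python3 views.py e
```

```text
33.8 pos [443.5 376.  125.1] tilt [-94.5 -77.7] yaw -6.8 w 22.5 F [ 0.1 -0.3 -0.6] qd [-0.029 -0.022 -0.015 -0.028  0.026 -0.005]
clock 33.8 shift mm [-1.9 -0.8  7.3] turn -0.2 yaw -6.8 w 22.5 tilt z [-0.0945 -0.0777 -0.9925]
```

View pics/ew.png

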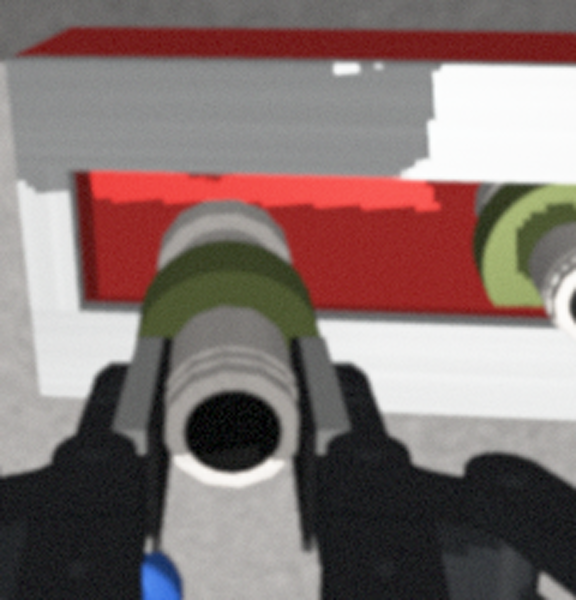

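View pics/es.png

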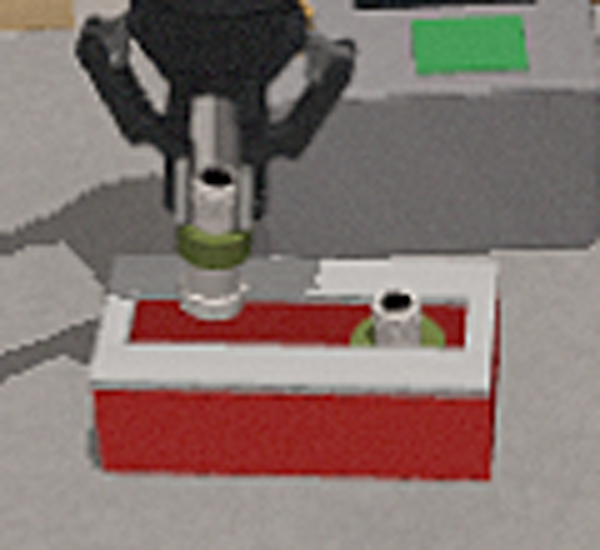

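```bash
python3 -m inch '[[-1,-1,-1,7,0],[-1,0.7,-0.8,9,0],[-1,0.7,-0.8,9,0],[-1,0.7,-0.8,6,0],[-1,0,0,0,0]]' >/dev/null; python3 n.py; python3 need.py .441 .3765 .088 -6.6; python3 views.py f
```

```text
34.37 pos [440.5 377.3  91.5] tilt [-94.4 -78.2] yaw -6.68 w 22.6 F [ 0.1 -0.5 -1.4] qd [ 0.002  0.002  0.009 -0.002  0.001  0.001]
clock 34.37 shift mm [0.9 0.5 3.5] turn -0.1 yaw -6.68 w 22.6 tilt z [-0.0944 -0.0782 -0.9925]
```

View pics/fw.png

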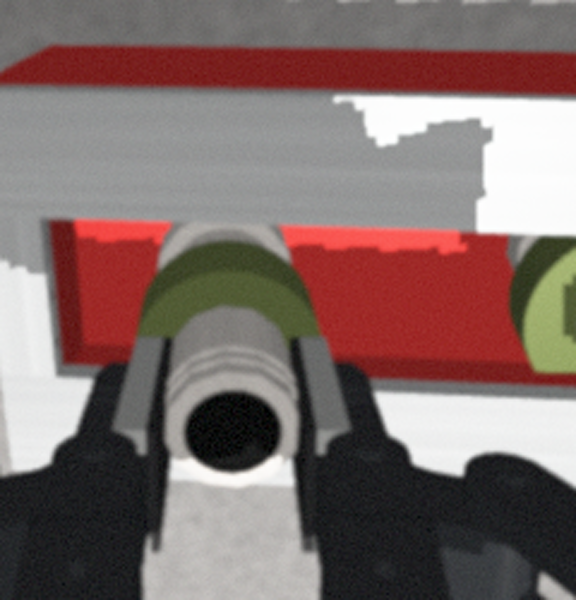

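View pics/fs.png

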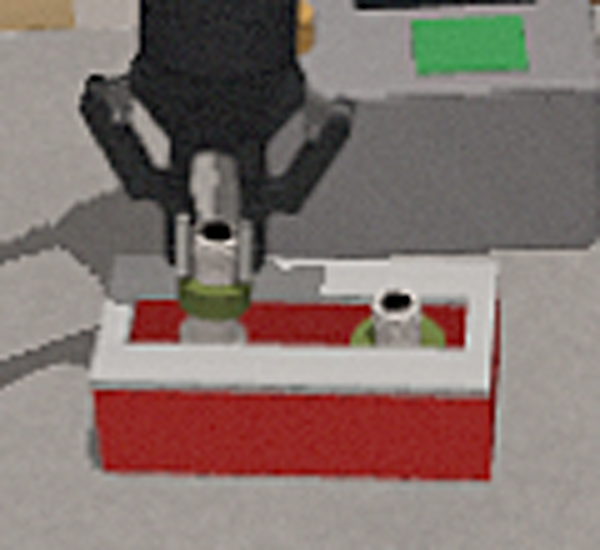

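```bash
python3 - <<'E'
from h import *
st=manip.get_state(); W=eyes.get_image("wrist"); z=st["position"][2]
n=np.array([.1149,.9934]); f=lambda u,v:(220+u/2.4,150+v/2.4)
for nm,(u,v),zz in(("+y",f(75,220),.063),("+y",f(450,233),.063),("-y",f(70,372),.063),("-y",f(450,388),.063),("collar bot rim",f(232,241),z-.0185),("collar top rim",f(230,272),z-.0025)):
    X=atz(W,(v,u),zz,st); print(nm,np.round(X,4),"across",round((X[:2]-[.481,.373])@n*1000,2))
E
```

```text
+y [0.4059 0.4022 0.063 ] across 20.41
+y [0.4895 0.3921 0.063 ] across 19.93
-y [0.3969 0.3624 0.063 ] across -20.15
-y [0.4889 0.352  0.063 ] across -19.99
collar bot rim [0.4426 0.3989 0.0747] across 21.3
collar top rim [0.4436 0.399  0.0907] across 21.56
```

```bash
python3 need.py .4405 .3750 .086 -6.6; python3 -m inch '[[-1,0.5,2.2,4,0],[-1,0,0,0,0]]' >/dev/null; python3 n.py; python3 views.py g
```

```text
clock 34.57 shift mm [-0.3  2.5  7.9] turn -0.1 yaw -6.68 w 22.8 tilt z [-0.0914 -0.0762 -0.9929]
34.73 pos [442.2 375.7  90.2] tilt [-89.8 -75.4] yaw -6.66 w 22.7 F [-0.8 -0.  -1.3] qd [ 0.003 -0.01  -0.027  0.01   0.002  0.004]
```

View pics/gw.png

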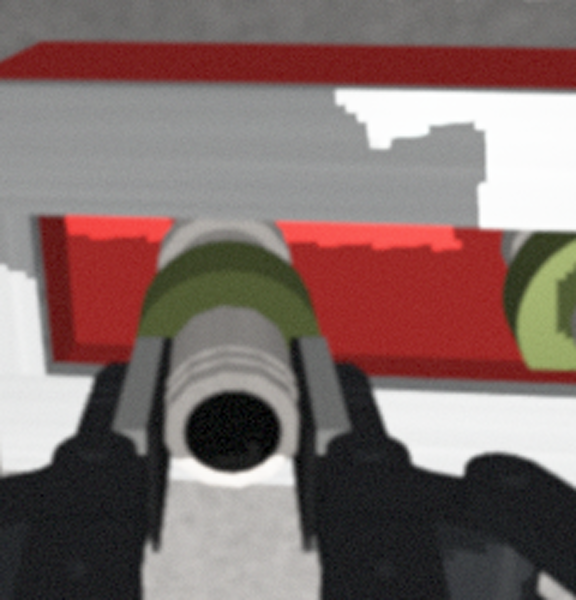

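```bash
python3 -m inch '[[-1,0.3,0.4,5,0]]' >/dev/null; python3 n.py; python3 -m inch '[[-1,0.4,-0.4,4,0]]' >/dev/null; python3 n.py; python3 need.py .441 .3749 .080 -6.6
```

```text
34.97 pos [443.3 376.1  86.8] tilt [-86.6 -72.6] yaw -6.66 w 22.6 F [ 0.6  0.3 -1.3] qd [-0.014  0.053  0.103 -0.005 -0.153 -0.01 ]
35.05 pos [443.4 376.1  82.6] tilt [-86.4 -72.5] yaw -6.66 w 22.7 F [ 0.1 -0.6 -1.4] qd [ 0.001  0.041  0.043  0.003 -0.11   0.002]
clock 35.05 shift mm [-2.   1.2  2.8] turn -0.1 yaw -6.66 w 22.7 tilt z [-0.0864 -0.0725 -0.9936]
```

```bash
python3 -m inch '[[-1,-1,1.4,0,0]]' >/dev/null; python3 n.py; python3 -m inch '[[-1,0.3,-0.2,3,0]]' >/dev/null; python3 n.py; python3 -m inch '[[-1,0.3,-0.3,3,0]]' >/dev/null; python3 n.py; python3 views.py h
```

```text
35.13 pos [442.1 374.7  81.9] tilt [-87.  -72.9] yaw -6.66 w 22.9 F [-0.1 -1.1 -1.7] qd [-0.011 -0.038  0.054 -0.005 -0.006 -0.009]
35.22 pos [442.1 374.5  79. ] tilt [-86.8 -72.9] yaw -6.66 w 22.8 F [ 0.3  0.9 -0.8] qd [-0.001  0.054  0.052  0.002 -0.102  0.   ]
35.3 pos [442.  374.4  75.6] tilt [-87. -73.] yaw -6.66 w 22.5 F [ 0.1 -0.1 -1.8] qd [ 0.001  0.034  0.043 -0.001 -0.076  0.   ]
```

View pics/hw.png

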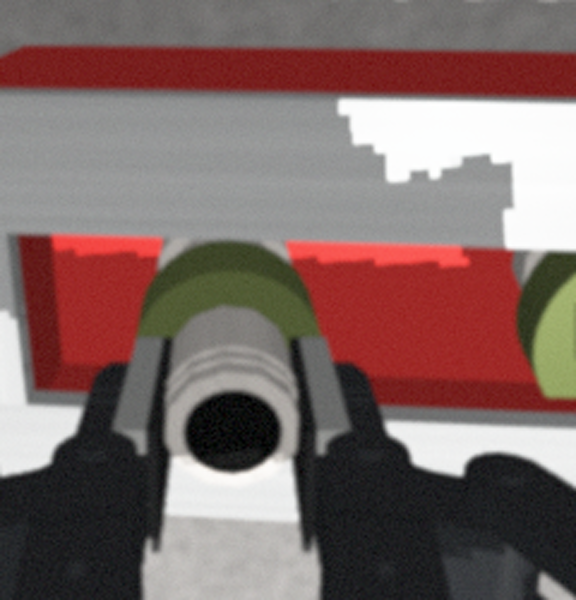

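View pics/hs.png

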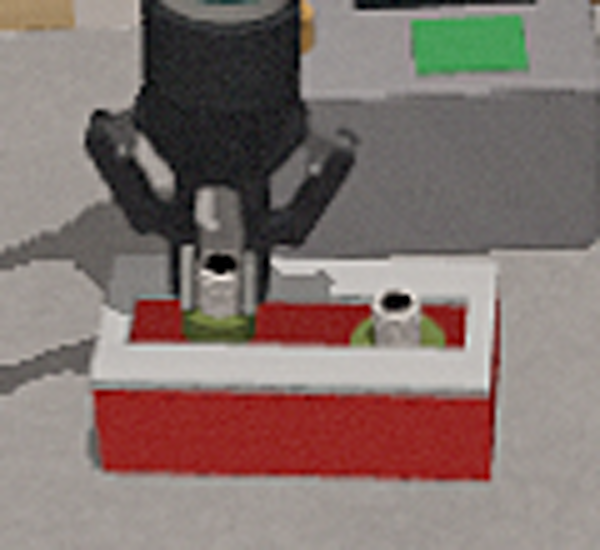

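The collar is going into the slot without contact. I'll continue to the floor.

```bash
python3 -m inch '[[-1,0.3,-0.3,4,0]]' >/dev/null; python3 n.py; python3 -m inch '[[-1,0.3,-0.3,4,0]]' >/dev/null; python3 n.py; python3 -m inch '[[-1,0.3,-0.3,4,0]]' >/dev/null; python3 n.py; python3 -m inch '[[-1,0.2,-0.2,2.5,0]]' >/dev/null; python3 n.py
```

```text
35.53 pos [442.5 374.8  72.1] tilt [-86.  -72.3] yaw -6.66 w 23.0 F [ 0.5  0.5 -0.7] qd [-0.001  0.059  0.07  -0.    -0.12   0.002]
35.62 pos [442.6 374.8  67.9] tilt [-85.7 -72.1] yaw -6.66 w 22.7 F [ 0.1  0.4 -0.5] qd [ 0.     0.047  0.048 -0.001 -0.113  0.001]
35.7 pos [442.7 375.   63.7] tilt [-85.2 -71.7] yaw -6.65 w 22.7 F [ 0.5  0.1 -2.3] qd [ 0.001  0.054  0.061 -0.001 -0.114  0.001]
35.78 pos [442.5 374.8  60.5] tilt [-85.8 -72.1] yaw -6.65 w 22.7 F [-0.6 -0.5 -1.6] qd [ 0.     0.034  0.035 -0.    -0.071  0.001]
```

```bash
python3 -m inch '[[-1,0.1,-0.1,1.5,0]]' >/dev/null; python3 n.py; python3 -m inch '[[-1,0.1,-0.1,1.5,0]]' >/dev/null; python3 n.py
```

```text
35.87 pos [442.3 374.7  58.4] tilt [-86.4 -72.5] yaw -6.65 w 22.6 F [-0.8  0.6 -0.8] qd [ 0.002  0.025  0.024 -0.001 -0.045 -0.001]
35.95 pos [442.4 374.9  57.5] tilt [-86.3 -72.2] yaw -6.66 w 22.5 F [-2.8 -0.8 16.3] qd [ 0.002  0.004  0.001  0.007 -0.008  0.   ]
```

```bash
python3 -m inch '[[-0.2,0,0,0,0],[-0.2,0,0,0,0]]' >/dev/null; python3 n.py; python3 -m inch '[[-0.2,-0.4,0.4,-6,0],[-0.2,-0.8,0.8,-10,0],[-0.2,-1.2,1.2,-15,0],[-0.2,-1.6,1.6,-20,0],[-0.2,-1,1,-12,0],[-0.2,0,0,-6,0],[-0.2,0,0,0,0]]' >/dev/null; python3 n.py; python3 views.py i
```

```text
36.12 pos [442.6 375.1  58. ] tilt [-85.8 -71.6] yaw -6.66 w 34.2 F [ 0.4 -0.4 -0. ] qd [-0.001 -0.002 -0.002  0.001 -0.     0.   ]
36.7 pos [443.4 375.9 134. ] tilt [-84.5 -71. ] yaw -6.65 w 33.8 F [-0.2 -0.4 -0.7] qd [-0.001 -0.012 -0.     0.     0.003 -0.   ]
```

View pics/iw.png

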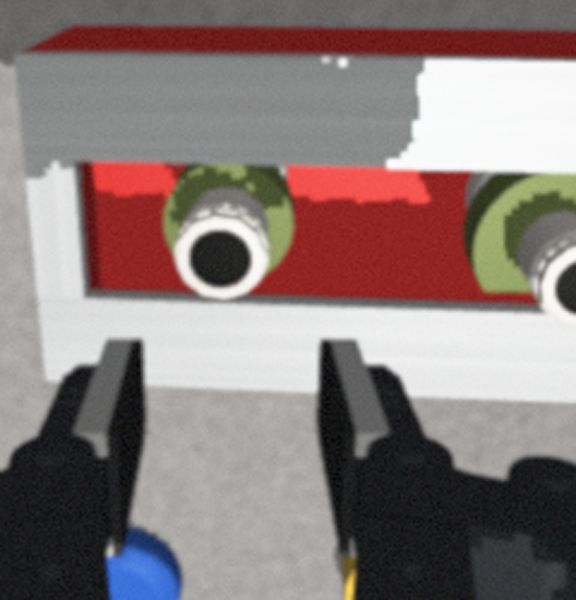

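View pics/is.png

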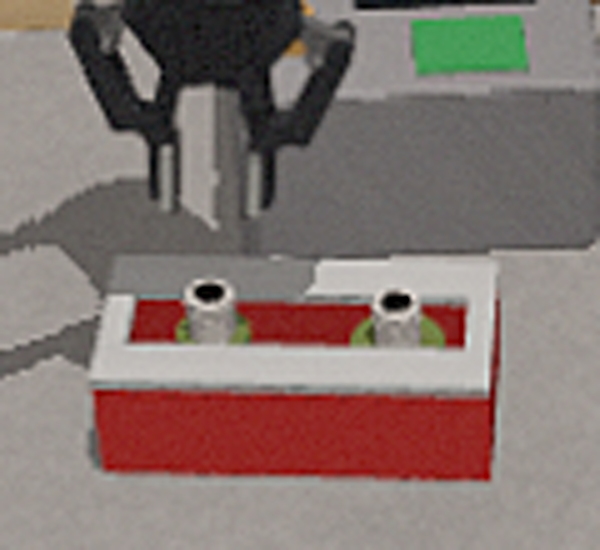

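Both couplings are in the slot. I'll back away, then check all poses from the overhead and side cameras.

```bash
python3 -m inch '[[0,0,0,-15,0],[0,0,0,-25,0],[0,0,10,-25,0],[0,-8,18,-20,0],[0,-8,22,-10,0],[0,-8,22,-10,0],[0,-8,22,-5,0],[0,-4,15,-5,0],[0,0,6,0,0],[0,0,0,0,0]]' >/dev/null; python3 n.py; python3 - <<'E'
from h import *
T=eyes.get_image("top");S=eyes.get_image("side")
cv2.imwrite("pics/endt.png",T["frame"][:,:,::-1]);cv2.imwrite("pics/ends.png",S["frame"][:,:,::-1])
cv2.imwrite("pics/endtz.png",cv2.resize(T["frame"][180:345,90:460],None,fx=2.1,fy=2.1,interpolation=cv2.INTER_CUBIC)[:,:,::-1])
cv2.imwrite("pics/endbz.png",cv2.resize(T["frame"][210:335,95:180],None,fx=4.6,fy=4.6,interpolation=cv2.INTER_CUBIC)[:,:,::-1])
E
```

```text
37.68 pos [399.  267.9 253. ] tilt [-108.1  -86.1] yaw -6.66 w 42.5 F [-0.9 -0.4  0.1] qd [-0.003 -0.003  0.001  0.014 -0.007  0.003]
```

View pics/endt.png

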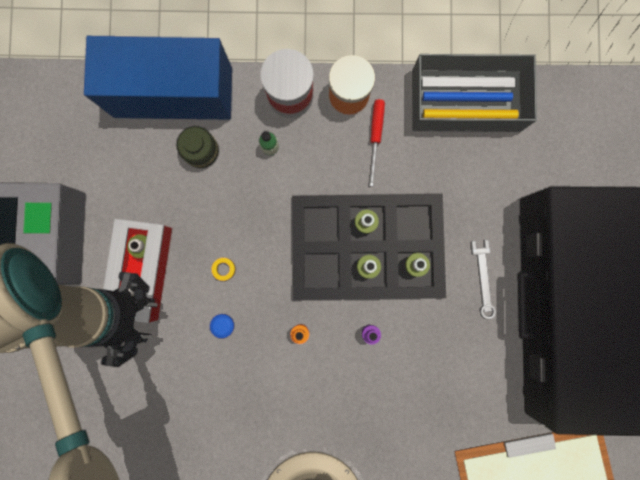

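View pics/ends.png

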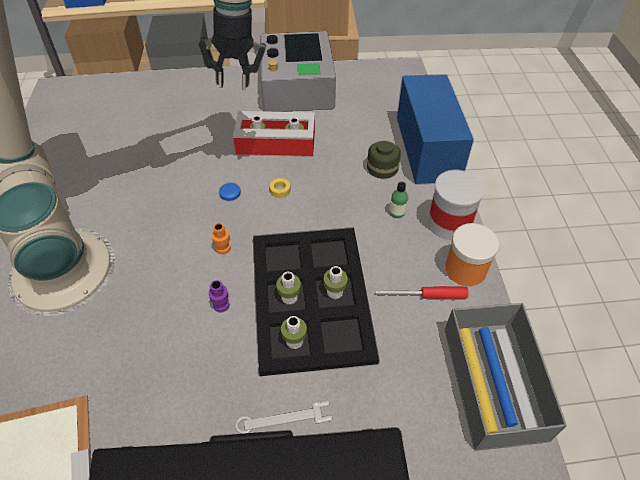

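View pics/endbz.png

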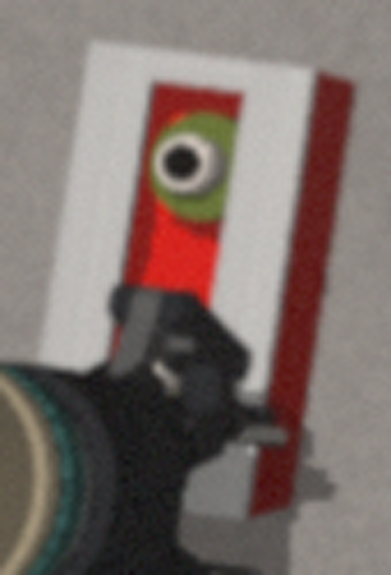

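The bystanders and the three sound couplings look undisturbed: A to E now stand at (366,220), (370,267) and (418,265), and the other wells are empty. The arm hides the near end of the slot, so I'll move aside once more.

```bash
python3 -m inch '[[0,0,10,-3,0],[0,0,20,-3,0],[0,0,25,-3,0],[0,0,25,-3,0],[0,0,25,-3,0],[0,0,25,-3,0],[0,0,25,-3,0],[0,0,15,0,0],[0,0,6,0,0],[0,0,0,0,0]]' >/dev/null; python3 n.py; python3 - <<'E'
from h import *
T=eyes.get_image("top");S=eyes.get_image("side")
cv2.imwrite("pics/end2b.png",cv2.resize(T["frame"][210:335,95:180],None,fx=4.6,fy=4.6,interpolation=cv2.INTER_CUBIC)[:,:,::-1])
cv2.imwrite("pics/end2s.png",cv2.resize(S["frame"][95:170,215:335],None,fx=6,fy=6,interpolation=cv2.INTER_CUBIC)[:,:,::-1])
cv2.imwrite("pics/end2sz.png",cv2.resize(S["frame"][220:380,240:390],None,fx=3.7,fy=3.7,interpolation=cv2.INTER_CUBIC)[:,:,::-1])
E
```

```text
38.62 pos [386.8  92.  286.4] tilt [-116.8  -88.8] yaw -6.12 w 42.7 F [-0.7  0.3  0.6] qd [-0.01   0.008  0.     0.015 -0.003  0.004]
```

View pics/end2b.png

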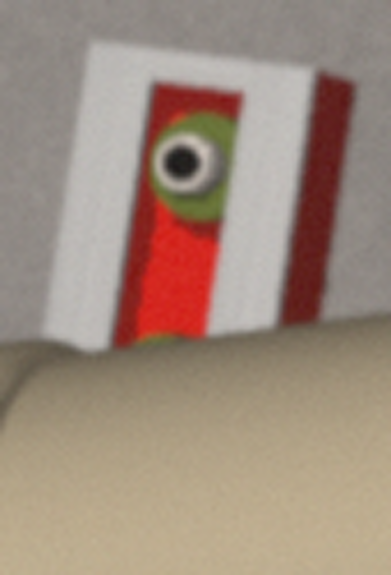

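View pics/end2s.png

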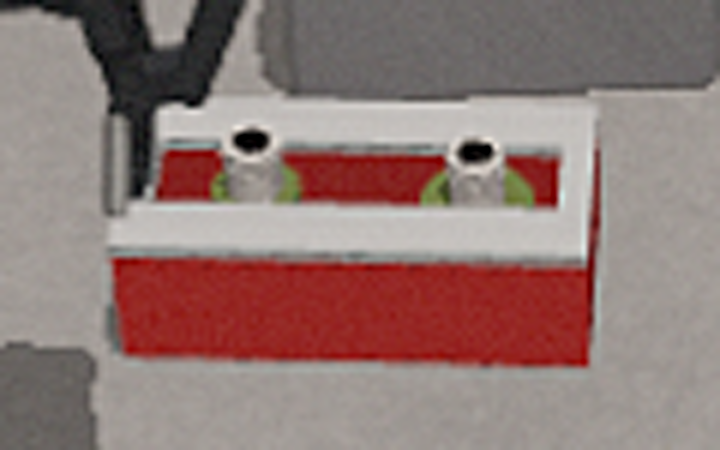

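View pics/end2sz.png

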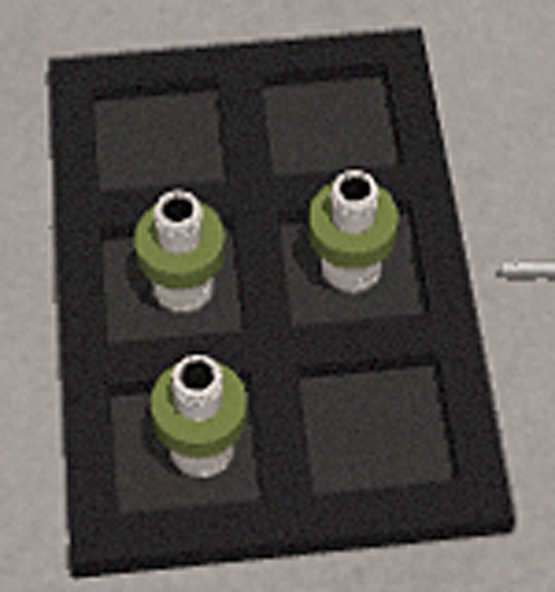

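Both necks stand upright in the slot, at (251,140) and (475,152) in the side crop, with the collars inside below the plate. The three sound couplings stand in their wells. I'll hand in.

```bash
python3 -c "
from rig import manip
s=manip.get_state(); print(s['clock'],s['contact_force']); print(manip.sign_off())"
```

```text
38.7167 [-0.61100312 -0.37992043  0.2912474 ]
the job is handed in; nothing more can be done
None
```

I put both faulty couplings in the red reject box with their collars below the plate, and handed the job in at about 38.7 s of the 72 s allowed.

- **Gauging:** I gauged all five collars with the jaws. Three read 47.1–47.4 mm (sound) and two read 37.4 mm (faulty). The faulty ones are the chipped coupling, from the far-right well as seen from the robot, and the undersized one, from the near-left well. Both matched what the cameras showed.
- **Placing:** The chipped coupling went in with its flat along the slot. Both were lowered by the neck until they touched the box floor, and the highest force I read was about 16 N at the wrist.
- **Final checks:** In the last side picture both necks stand upright in the slot. The three sound couplings stand in their wells, the bystanders look unmoved, and nothing touches the robot.

**What did not go cleanly:**
- **Arm drift:** The arm drifted during the moves, and the tool ended up tilted by about 8°. I corrected position at each step.
- **Sound coupling moved:** The first one I gauged slid about 10 mm inside its well.
- **View partly blocked:** In the last overhead picture the arm hid the undersized coupling, so its final check rests on the side and wrist cameras.

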